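# Pack the row tray and click the end block home

## Task

Pack the wooden carrying tray for the kiln shed: stand every lidded pot upright in its row of five places and fill each place left over with a cork block, so that all five places are taken. Then set the blue end block on the open end of the tray and slide it in under the steel lips, nose towards the row, until it is fully home and the yellow spring catch has clicked back behind it. Do not disturb the glaze jars, tape, tin and brush.

Things in the scene. Friction and masses are not known exactly. Their poses are not given: they have to be found in the camera images.
- tray: Fixed plywood tray, 96 mm (x) by 432 mm (y), row along its y on x = 0; origin at the centre of its underside. Floor top at z = 5. End wall at y = +208 to +216, 45 mm high; all else is below z = 24. The other end (-y) is open. The five places are a channel without dividers from y = -84 to +208, 60 mm wide between walls with tops at z = 19.
- step (a point): Middle of the floor at tray y = -84 mm, where the channel widens from 60 to 69 mm; this step stops the end block's base. From there to y = -124 steel lips lie over both sides (undersides z = 19.5, tops z = 23.5, slot 48 mm wide between), so the block's base gets under them only by sliding along the floor from the open end.
- mouth (a point): Middle of the open end's floor (tray y = -192 mm). The clear floor for setting the end block down is y = -163 to -216 mm, between slightly flared walls 14 mm high. Axes as the tray's.
- bay0 (a point): Centre of place 0 of the tray's row, 30 mm above the floor top, half-way up what stands there (tray frame x = 0, y = 179.0 mm); place 0 is next to the end wall, place 4 next to the end block. Pitch 57.5 mm; the pots and cork blocks are each 56 mm long in the row, so they stand nearly touching. Axes as the tray's.
- bay1 (a point): Centre of place 1 of the tray's row, 30 mm above the floor top, half-way up what stands there (tray frame x = 0, y = 121.5 mm); place 0 is next to the end wall, place 4 next to the end block. Pitch 57.5 mm; the pots and cork blocks are each 56 mm long in the row, so they stand nearly touching. Axes as the tray's.
- bay2 (a point): Centre of place 2 of the tray's row, 30 mm above the floor top, half-way up what stands there (tray frame x = 0, y = 64.0 mm); place 0 is next to the end wall, place 4 next to the end block. Pitch 57.5 mm; the pots and cork blocks are each 56 mm long in the row, so they stand nearly touching. Axes as the tray's.
- bay3 (a point): Centre of place 3 of the tray's row, 30 mm above the floor top, half-way up what stands there (tray frame x = 0, y = 6.5 mm); place 0 is next to the end wall, place 4 next to the end block. Pitch 57.5 mm; the pots and cork blocks are each 56 mm long in the row, so they stand nearly touching. Axes as the tray's.
- bay4 (a point): Centre of place 4 of the tray's row, 30 mm above the floor top, half-way up what stands there (tray frame x = 0, y = -51.0 mm); place 0 is next to the end wall, place 4 next to the end block. Pitch 57.5 mm; the pots and cork blocks are each 56 mm long in the row, so they stand nearly touching. Axes as the tray's.
- pot0_mid (a point): Lidded stoneware pot, closed and solid to the touch, barrel-shaped, 62 mm tall, 56 mm across at its belly (32 to 42 mm above its foot), foot 42 mm, lid 49 mm across; cream below and red-brown glaze above; 170 g. Point on its axis, half-way up (31 mm above its foot); z along its axis. May be absent.
- pot1_mid (a point): Lidded stoneware pot, closed and solid to the touch, barrel-shaped, 62 mm tall, 56 mm across at its belly (32 to 42 mm above its foot), foot 42 mm, lid 49 mm across; cream below and pink glaze above; 170 g. Point on its axis, half-way up (31 mm above its foot); z along its axis. May be absent.
- pot2_mid (a point): Lidded stoneware pot, closed and solid to the touch, barrel-shaped, 62 mm tall, 56 mm across at its belly (32 to 42 mm above its foot), foot 42 mm, lid 49 mm across; cream below and grey glaze above; 170 g. Point on its axis, half-way up (31 mm above its foot); z along its axis. May be absent.
- pot3_mid (a point): Lidded stoneware pot, closed and solid to the touch, barrel-shaped, 62 mm tall, 56 mm across at its belly (32 to 42 mm above its foot), foot 42 mm, lid 49 mm across; cream below and dark brown glaze above; 170 g. Point on its axis, half-way up (31 mm above its foot); z along its axis. May be absent.
- cork0_mid (a point): Upright cork block, rigid, 50 mm (x) by 56 mm (y) by 58 mm tall, 60 g. Point at its centre, 29 mm above its underside. In the tray its 56 mm side (y) lies along the row; grasp it across the 50 mm side (x).
- cork1_mid (a point): Upright cork block, rigid, 50 mm (x) by 56 mm (y) by 58 mm tall, 60 g. Point at its centre, 29 mm above its underside. In the tray its 56 mm side (y) lies along the row; grasp it across the 50 mm side (x).
- cork2_mid (a point): Upright cork block, rigid, 50 mm (x) by 56 mm (y) by 58 mm tall, 60 g. Point at its centre, 29 mm above its underside. In the tray its 56 mm side (y) lies along the row; grasp it across the 50 mm side (x).
- block_grip (a point): Blue end block, 160 g: base 64 (x) by 45 (y) by 12 mm tall, on it a handle 30 (x) by 40 (y) mm with a white band, top 60 mm above the underside. The point is on the handle's axis 40 mm above the underside; the base spans y -33 to +12 from it, the handle -20 to +20. +y is the nose, to point to tray +y. Fully home, the point is at tray y = -96, z = 45 mm. Set it down at tray y about -183 mm, then slide.
- catch_tip (a point): Where the tip of the yellow spring catch rests (tray frame x = +25.5, y = -132, z = 11 mm). The catch is a leaf 29 mm long on the tray's +x side, pivoted at y = -161 mm, slanting 9 mm into the channel towards the row. This point stays with the tray.
- catch (a joint): Angle of the spring catch in rad: 0 at rest (tip in the channel), about 0.14 to 0.3 while the base of the end block slides past and presses it aside with some 2 N; back to 0 once clicked, its tip 3 mm behind the home base. It lets the block in and not out.
- glaze_a: Bystander: glaze jar, 60 mm wide, 75 mm tall. Origin at underside.
- glaze_b: Bystander: glaze jar, 60 mm wide, 70 mm tall. Origin at underside.
- glaze_c: Bystander: small orange glaze jar, 52 mm wide, 65 mm tall. Origin at underside.
- tape: Bystander: roll of tape lying flat, 84 mm across, 36 mm tall. Origin at underside.
- brush_tin: Bystander: steel tin, 70 mm wide, 90 mm tall. Origin at underside.
- loop_tool: Bystander: brush lying on the table. Origin at underside.
Mind the look-alikes: they are no part of the job. There is more than one size of the part that bears block_grip; the job needs the smallest.

How it is judged (in metres and radians):
On the way, in this order (a step that is already met when the one before it is completed fails the run):
1. all pots that are there stand in the row and every one of the five places is taken by a pot or a cork block (distance between any of pot0_mid, pot1_mid, pot2_mid, pot3_mid, cork0_mid, cork1_mid, cork2_mid and bay0 below 0.022 m and distance between any of pot0_mid, pot1_mid, pot2_mid, pot3_mid, cork0_mid, cork1_mid, cork2_mid and bay1 below 0.022 m and distance between any of pot0_mid, pot1_mid, pot2_mid, pot3_mid, cork0_mid, cork1_mid, cork2_mid and bay2 below 0.022 m and distance between any of pot0_mid, pot1_mid, pot2_mid, pot3_mid, cork0_mid, cork1_mid, cork2_mid and bay3 below 0.022 m and distance between any of pot0_mid, pot1_mid, pot2_mid, pot3_mid, cork0_mid, cork1_mid, cork2_mid and bay4 below 0.022 m and y of pot0_mid in the frame of tray between -0.085 and 0.19 m and x of pot0_mid in the frame of tray between -0.012 and 0.012 m and z of pot0_mid in the frame of tray between 0.028 and 0.046 m and angle between each of pot0_mid, pot1_mid, pot2_mid, pot3_mid's own z axis and vertical below 0.15 rad and y of pot1_mid in the frame of tray between -0.085 and 0.19 m and x of pot1_mid in the frame of tray between -0.012 and 0.012 m and z of pot1_mid in the frame of tray between 0.028 and 0.046 m and y of pot2_mid in the frame of tray between -0.085 and 0.19 m and x of pot2_mid in the frame of tray between -0.012 and 0.012 m and z of pot2_mid in the frame of tray between 0.028 and 0.046 m and y of pot3_mid in the frame of tray between -0.085 and 0.19 m and x of pot3_mid in the frame of tray between -0.012 and 0.012 m and z of pot3_mid in the frame of tray between 0.028 and 0.046 m), for 0.2 s.
2. the end block, sliding in along the tray floor, presses the spring catch aside (value of joint catch above 0.07 rad and y of block_grip in the frame of tray between -0.15 and -0.085 m and x of block_grip in the frame of tray between -0.01 and 0.01 m and z of block_grip in the frame of tray between 0.038 and 0.052 m), for 0.1 s.
At the end, for the whole second after the job is handed in: Every pot present is upright in the row; each of the five places holds a pot or cork block (centre within 22 mm); the end block is home at the step (6 mm), level and aligned; the catch is back at rest (below 0.05 rad) behind it; nothing moves (all of step 1 and y of block_grip in the frame of tray between -0.102 and -0.09 m and x of block_grip in the frame of tray between -0.007 and 0.007 m and z of block_grip in the frame of tray between 0.041 and 0.05 m and angle between the y axis of tray and the y axis of block_grip, either way round below 0.08 rad and angle between block_grip's own z axis and vertical below 0.08 rad and value of joint catch below 0.05 rad and linear speed of end_block below 0.02 m/s); the robot touches nothing.
It fails at once if a bystander (glaze jars, tape, tin, brush) is pushed more than 4 cm (distance of any of glaze_a, glaze_b, glaze_c, tape, brush_tin, loop_tool from where it was at the start of the episode above 0.04 m).
Of pot0, pot1, pot2, pot3 only 2 to 4 are there at a start; the rules pass over those that are not, and their reading is None.
At some moment in a run one of cork0, cork1, cork2, end_block may be knocked a few centimetres aside while the robot is not near it.
Once in a run the grip may slacken for a moment while it holds something.
It also fails if it takes over 184 s, if anything falls off the work surface, if the arm or the gripper's body presses on something with over 40 N, if the wrist force passes 120 N, or if a joint passes its speed limit or range.

## Robot

A 6-joint arm with a two-finger parallel gripper is mounted at the origin on the work surface. World frame = base frame: x ahead of the robot, y to its left, z up, the work surface at z = 0. Lengths are in mm, angles in rad, forces in N, time in s.
With the tool pointing down it reaches from about 350 to 925 mm from the base axis. Payload 6.4 kg.
Tool frame: the origin (TCP) lies midway between the tips of the shut fingers; the grasp point (between the pads) lies 19 mm behind it; z points along the fingers, y is the line along which they close (so a half turn about z gives the same grasp; the last joint's range is limited). The gripper opens to 85 mm and grips with 20 to 120 N. Pads are 22 mm wide; open, the fingers measure 114 mm over their backs; the gripper's body (76 mm by 85 mm) begins 54 mm behind the grasp point. The pads swing forward as they close: fully open they stand 13 mm farther back than shut.
Start: joints at [-1.519, 0.245, 1.558, -0, 1.339, -0.174], TCP at [145.53, -633.51, 194.69] pointing down, gripper open.
Joint ranges: [-3.13, 3.13], [-1.02, 2.26], [0.13, 2.54], [-0.95, 4.09], [0.21, 2.88], [-2.74, 2.74]. Speed limits (rad/s): [2.57, 2.57, 3.14, 3.14, 3.14, 3.14].

## Interface

Orientations are given as [roll, pitch, yaw] about the fixed x, y, z axes, in that order (R = Rz(yaw) Ry(pitch) Rx(roll)).
In Python, from cell import env gives the robot as it stands. The module is installed in compiled form; this text tells all that it offers.
- The arm moves only by the tool step_arm, never from a script. Its argument "series" is a list of rows, each a list of 6 numbers: the shift along the tool's x, y, z scaled (see below), then the turn, a rotation vector about the tool's x, y, z scaled (see below). In form: [[tx, ty, tz, wx, wy, wz], ...]. A call has 1 to 5 rows; each row shifts and turns the commanded pose from where the row before left it, along the tool's axes as they then stand; what a row does not reach is not made up. The controller multiplies each number of a shift by 100 mm and each number of a turn by 90 degrees. A row lasts 1/12 s, in which the tool goes at most 41.7 mm and 7.16 degrees, less where a joint would pass 70% of its speed; a pose out of reach is approached as far as the arm can. A call with a number of a shift or a turn outside -1 to 1 is refused whole. A call with a gripper value outside its range is refused whole. "fingers" is the finger opening in mm, from 0 to 85.4, set as the call begins (left out, the last holds). The fingers move at their own pace and stop on an object; "grip_force" is the grip in N (left out, the last holds). Time passes only in rows, so rows that do not move let the fingers close. It gives the time, the measured TCP pose, the force, the opening and the grip force at its end, in the units of the state.
- env.get_state(): the state, without advancing time (a new reading comes with each control period).
- env.read_camera(name): name is "scene" or "side" or "wrist"; returns a dict with "img" (480x640x3 uint8, blue, green, red), "fovy" (degrees; the focal length in pixels is half the picture's height over the tangent of half this angle, whatever the lens; pixels are square), "cx", "cy" (the principal point, pixels), "world_to_cam" (4x4, takes a point from world to camera coordinates). Camera axes: x right, y down, z forward; pixel columns grow to the right and rows downward; lengths in mm; the calibration is good to about 2 mm. A picture is of the moment at which its call begins. There is no depth.
- env.close_job(): hands the job in; it is judged then, once.
Trained networks look in a picture, given as the dict that the camera call returned (one of the last four; its "shot" number tells which), for a name from the list of things; names that differ only in an ending like _2 or _b are one class to them, and where a whole thing is asked for, a point or a joint stands for the part that bears it (a point fixed in the world has none). Each returns a list of dicts, best first, with "confidence" (0 to 1); they miss things now and then, are a little off and sometimes report something else, mostly with a low value. They report only what shows in the picture. A call takes as long as a camera call. They do not tell look-alikes from the thing itself.
- env.trace(target, picture): "mask" (480x640 bool, what is visible of it) and "bbox" ([left, top, width, height] in pixels, round what is visible of it).
The state is a dict: "time": time; "joint_positions": joint angles; "dq": joint speeds; "tau": joint torques, N m; "ee_pos": TCP position; "orientation": TCP orientation; "ft_force": force on the tool from outside, world axes, zero at the start; "ft_torque": the same for the moment, N m; "finger_gap": opening from 0.0 (shut) to 1.0 (fully open); "grip_force": force on a finger pad.
Only numpy, scipy, OpenCV 4.12 (cv2) and the standard library are available. Lean on these libraries where they do the work, as an engineer would, in place of code of your own. Each camera call takes 0.05 s, during which the arm holds its last target. There are 200 camera calls.

## Working session

There is one attempt and no reset: what is moved stays moved. The work goes in short steps, Python scripts to look and compute and a tool call to move; the robot and the scene stay as the last step left them, time stands still between calls to the robot, and variables do not carry over. Pictures are saved under pics/ and viewed, at most 14 in all, crops included, and the job is handed in when it is done.

Besides the shell and the picture viewer there is one more tool, called after "Request:" as name(argument=value, ...) on one line, values as JSON. step_arm: Moves the arm, as the interface text tells. Its arguments: {"type":"object","properties":{"series":{"type":"array"},"fingers":{"type":"number"},"grip_force":{"type":"number"}},"required":["series"]}

```bash
mkdir -p pics; cat > h.py <<'E'
import numpy as np, cv2
from cell import env
def cam(n,save=None):
    p=env.read_camera(n)
    if save: cv2.imwrite('pics/'+save,p['img'])
    return p
def proj(p,X):
    W=np.array(p['world_to_cam']);f=240/np.tan(np.radians(p['fovy'])/2)
    c=W[:3,:3]@np.array(X,float)+W[:3,3];return f*c[0]/c[2]+p['cx'],f*c[1]/c[2]+p['cy']
def ray(p,u,v,z):
    W=np.array(p['world_to_cam']);f=240/np.tan(np.radians(p['fovy'])/2)
    d=W[:3,:3].T@np.array([(u-p['cx'])/f,(v-p['cy'])/f,1]);o=-W[:3,:3].T@W[:3,3]
    return o+d*(z-o[2])/d[2]
E
python3 - <<'E'
from h import *
for n in ['scene','side']:
    p=cam(n,n+'0.png'); W=np.array(p['world_to_cam']);print(n,p['fovy'],p['cx'],p['cy'],-W[:3,:3].T@W[:3,3], W[2,:3])
    for t in ['tray','pot0_mid','pot1_mid','pot2_mid','pot3_mid','cork0_mid','block_grip','catch','glaze_c']:
        for r in env.trace(t,p)[:4]: print(t,round(r['confidence'],2),r['bbox'])
s=env.get_state();print(s)
E
```

```text
scene 47.05776133905201 325.20541821955624 238.05190415874227 [1228.99825792 -570.61896129 1301.69691587] [-0.44935244  0.2950683  -0.84321829]
tray 0.8 [297.4, 185.0, 140.7, 108.4]
tray 0.68 [244.4, 271.9, 30.0, 38.7]
pot1_mid 0.89 [392.2, 142.9, 20.6, 27.3]
pot2_mid 0.73 [318.3, 183.3, 18.2, 25.9]
pot2_mid 0.38 [427.0, 229.8, 38.4, 40.4]
pot3_mid 0.59 [434.0, 130.0, 19.8, 22.6]
cork0_mid 0.96 [231.1, 225.7, 29.1, 34.6]
block_grip 0.69 [243.8, 270.6, 27.1, 38.9]
block_grip 0.69 [324.4, 292.4, 34.4, 34.3]
block_grip 0.59 [144.5, 306.1, 33.2, 40.5]
block_grip 0.55 [182.3, 261.4, 41.8, 41.1]
glaze_c 0.92 [392.1, 118.8, 12.8, 24.0]
glaze_c 0.84 [384.7, 269.3, 28.2, 32.7]
glaze_c 0.68 [466.7, 205.7, 26.9, 30.5]
side 51.34665093806094 312.25105369089596 236.4697772614244 [-162.78085991  873.45613223  763.33832955] [ 0.51084378 -0.69858931 -0.50101059]
tray 0.91 [214.0, 222.9, 116.6, 86.1]
pot1_mid 0.81 [251.2, 305.9, 24.4, 33.3]
pot2_mid 0.85 [328.4, 254.2, 20.1, 25.7]
pot2_mid 0.74 [253.4, 306.8, 25.2, 31.1]
pot3_mid 0.57 [209.0, 335.8, 26.1, 38.1]
cork0_mid 0.26 [350.4, 257.4, 57.7, 34.
[... 189 characters left out ...]
2, 31.1, 37.5]
{'time': 1.0, 'joint_positions': array([-1.51907011e+00,  2.45090613e-01,  1.55780396e+00, -8.06317551e-06,
        1.33870839e+00, -1.74120963e-01]), 'dq': array([-0.00126564, -0.00043535,  0.00038653, -0.00023416,  0.00032783,
       -0.00066594]), 'tau': array([ 7.14702510e-04, -4.29519260e+01, -3.26434994e+01, -1.06618265e-04,
        3.39585413e-04,  1.43792828e-06]), 'ee_pos': array([ 145.5464377 , -633.50196231,  194.69412966]), 'orientation': array([-3.14158113e+00,  5.94096217e-06,  2.25849037e-01]), 'ft_force': array([0.71974329, 0.36938634, 0.07762475]), 'ft_torque': array([-0.03611946, -0.00323309,  0.03686933]), 'grip_force': 0.0, 'finger_gap': 0.9996867557394575}
```

View pics/scene0.png

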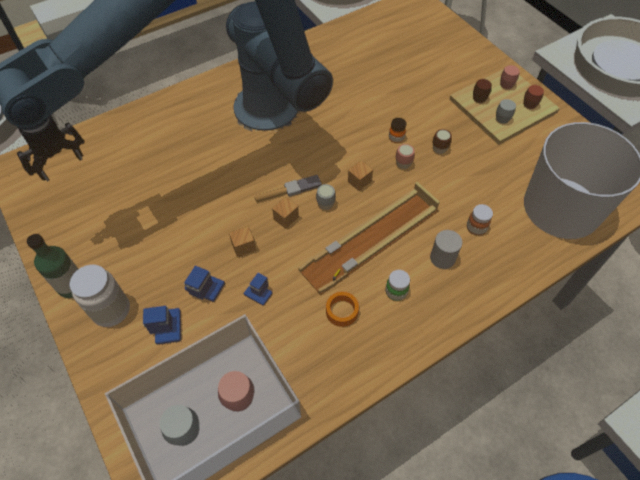

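View pics/side0.png

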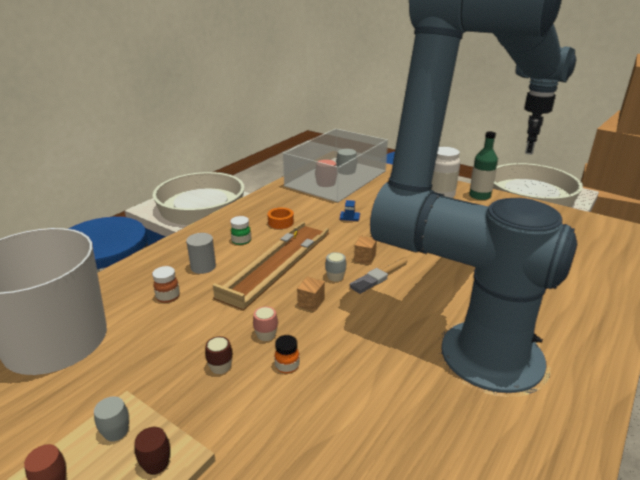

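The scene view shows three lidded pots: pink (404,155), grey (326,196) and dark brown (442,140). The red-brown one seems absent. The look-alikes are the unlidded ones on the board (about 510,95) and two in the bin (180,425 and 235,390). Corks are at (360,174), (286,210) and (242,240). Blue blocks are at (258,288), (204,283) and (162,322), and the smallest is (258,288). I'll check this choice in one crop.

```bash
python3 - <<'E'
from h import *
im=cv2.imread('pics/scene0.png')
cv2.imwrite('pics/c0.png',cv2.resize(im[170:320,220:450],None,fx=3.45,fy=3.45,interpolation=cv2.INTER_CUBIC))
E
```

```text
(no output)
```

View pics/c0.png

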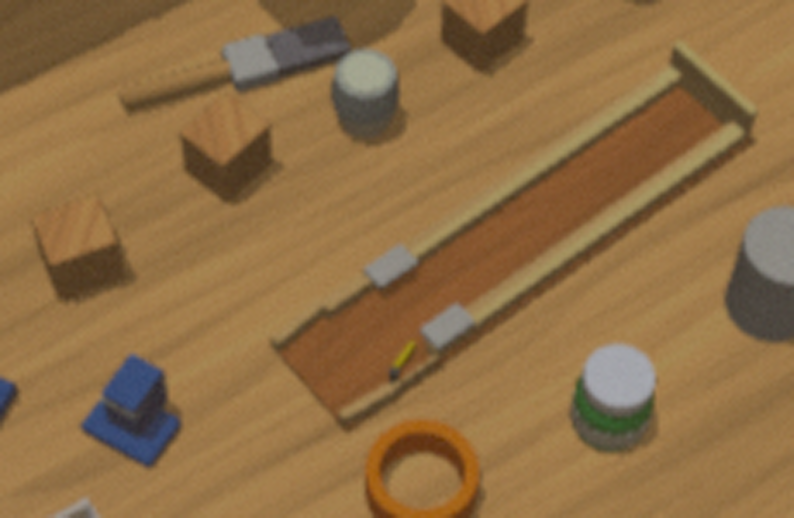

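```bash
python3 - <<'E'
from h import *
from scipy.optimize import least_squares
p=cam('scene')
f=lambda a,b:(220+a/3.45,170+b/3.45)
P=[((-48,216,45),(676,43)),((48,216,45),(753,115)),((-24,-84,23.5),(417,262)),((-24,-124,23.5),(372,288)),((24,-124,23.5),(423,327)),((25.5,-132,11),(410,345)),((24,-84,23.5),(450,304)),((48,-216,0),(347,427)),((-48,-216,0),(275,345))]
def T(q,X):
    c,s=np.cos(q[2]),np.sin(q[2]);return [q[0]+c*X[0]-s*X[1],q[1]+s*X[0]+c*X[1],X[2]]
def res(q): return np.ravel([np.subtract(proj(p,T(q,X)),f(*uv)) for X,uv in P])
best=min((least_squares(res,[650,-200,a],loss='soft_l1') for a in (0,1.5,3,-1.5)),key=lambda r:r.cost)
print('tray',best.x,best.cost,np.round(res(best.x).reshape(-1,2),1).tolist())
for n,u,v,z in [('pink',404.5,156,31),('grey',327,195,31),('brown',442,141,31),
  ('corkA',360,172,40),('corkB',*f(225,125),58),('corkC',*f(78,228),58),('block',*f(135,378),60),('blockbase',*f(132,425),12),('glazec',398,128,32),('tape',342,308,18),('jargreen',398,284,35),('tin',446,248,45),('jarbr',480,218,37),('bL',198,280,60),('bL2',160,320,60),('brushhead',*f(310,45),5),('brushend',*f(125,103),5)]:
    print(n,ray(p,u,v,z).round(0))
for t in ['pot1_mid','pot2_mid','pot3_mid','cork0_mid','block_grip']:
    for r in env.trace(t,p)[:4]:
        m=np.argwhere(r['mask']).mean(0);print(t,round(r['confidence'],2),m[::-1].round(1),ray(p,m[1],m[0],31).round(0))
E
```

```text
tray [607.73781667 -14.71129383 -31.31965504] 7.925001040720337 [[0.1, -0.9], [1.3, -0.8], [0.1, -0.2], [1.7, 0.0], [-1.8, 0.8], [-0.1, -0.1], [1.9, -0.5], [-1.3, 1.4], [-2.4, 0.2]]
pink [435. 235.  31.]
grey [431. -42.  31.]
brown [450. 370.  31.]
corkA [419.  82.  40.]
corkB [ 418. -172.   58.]
corkC [ 441. -318.   58.]
block [ 581. -346.   60.]
blockbase [ 590. -359.   12.]
glazec [333. 288.  32.]
tape [ 746. -201.   18.]
jargreen [775. -46.  35.]
tin [761. 123.  45.]
jarbr [734. 271.  37.]
bL [ 498. -477.   60.]
bL2 [ 548. -603.   60.]
brushhead [350. -49.   5.]
brushend [ 318. -214.    5.]
pot1_mid 0.86 [404.6 156.3] [436. 235.  31.]
pot1_mid 0.23 [369.1 239.4] [620. -28.  31.]
pot2_mid 0.57 [325.5 196.7] [434. -49.  31.]
pot2_mid 0.2 [479.9 219.7] [736. 271.  31.]
pot3_mid 0.76 [442.3 140.9] [450. 371.  31.]
cork0_mid 0.92 [242.6 241.7] [ 440. -321.   31.]
block_grip 0.98 [203.5 284.7] [ 501. -469.   31.]
block_grip 0.8 [163.  324.1] [ 546. -602.   31.]
block_grip 0.63 [258.8 290. ] [ 592. -356.   31.]
```

The crop confirms the smallest blue block (full-frame 258,288), with its base to the lower right, and the tray with its catch at full-frame (338,270). The tray is at about (608,-15) with yaw 0.096. I'll turn the tool to the tray axes and go above it.

Request:
step_arm(series=[[0,0,-0.2,0,0,-0.0764],[0,0,-0.2,0,0,-0.0764],[0,0,-0.2,0,0,-0.0764],[0,0,-0.2,0,0,-0.0764],[0,0,-0.2,0,0,-0.0764]], fingers=85)

```text
time: 1.72
ee_pos: [145.5, -633.4, 295.7]
orientation: [3.142, 0.0, 0.832]
ft_force: [-0.7, 0.1, -0.3]
finger_gap: 0.996
grip_force: 0.0
```

Request:
step_arm(series=[[0,0,-0.2,0,0,-0.0764],[0,0,-0.2,0,0,-0.0764],[0,0,-0.2,0,0,-0.0764],[0,0,-0.2,0,0,-0.0764],[0,0,-0.2,0,0,-0.0764]])

```text
time: 2.13
ee_pos: [145.5, -633.4, 395.7]
orientation: [3.142, 0.0, 1.432]
ft_force: [0.3, 0.3, 0.8]
finger_gap: 0.991
grip_force: 0.0
```

Request:
step_arm(series=[[0,0,-0.2,0,0,-0.0764],[0,0,-0.2,0,0,-0.0764],[0.29,0.26,0,0,0,0],[0.29,0.26,0,0,0,0],[0.29,0.26,0,0,0,0]])

```text
time: 2.55
ee_pos: [215.2, -538.7, 434.8]
orientation: [3.141, 0.0, 1.664]
ft_force: [0.5, -0.5, 0.4]
finger_gap: 0.997
grip_force: 0.0
```

Request:
step_arm(series=[[0.29,0.26,0,0,0,0],[0.29,0.26,0,0,0,0],[0.29,0.26,0,0,0,0],[0.29,0.26,0,0,0,0],[0.29,0.26,0,0,0,0]])

```text
time: 2.97
ee_pos: [331.3, -381.1, 434.9]
orientation: [3.141, 0.001, 1.665]
ft_force: [0.5, -0.1, 1.2]
finger_gap: 0.995
grip_force: 0.0
```

```bash
python3 - <<'E'
from h import *
s=env.get_state();print(s['time'],s['ee_pos'],s['orientation'])
p=cam('wrist','w1.png');W=np.array(p['world_to_cam']);print(p['fovy'],-W[:3,:3].T@W[:3,3],W[:3,:3].round(2))
for t in ['tray','cork0_mid','block_grip','pot2_mid']:
    for r in env.trace(t,p)[:4]: print(t,round(r['confidence'],2),r['bbox'])
E
```

```text
2.9667 [ 331.26858863 -381.0795499   434.88432146] [3.14125663e+00 5.44797147e-04 1.66548834e+00]
65.23276047256925 [ 324.17063094 -312.27472327  615.04390012] [[ 1.    0.1  -0.  ]
 [ 0.09 -0.96  0.27]
 [ 0.03 -0.27 -0.96]]
tray 0.84 [492.1, 0.0, 85.8, 99.7]
cork0_mid 0.98 [370.8, 132.5, 48.1, 44.1]
block_grip 0.81 [455.2, 165.4, 46.7, 38.3]
block_grip 0.7 [379.7, 215.1, 63.6, 66.2]
block_grip 0.69 [402.1, 292.4, 38.1, 66.1]
pot2_mid 0.72 [377.4, 10.4, 41.2, 59.3]
pot2_mid 0.71 [494.9, 0.0, 83.2, 103.6]
```

View pics/w1.png

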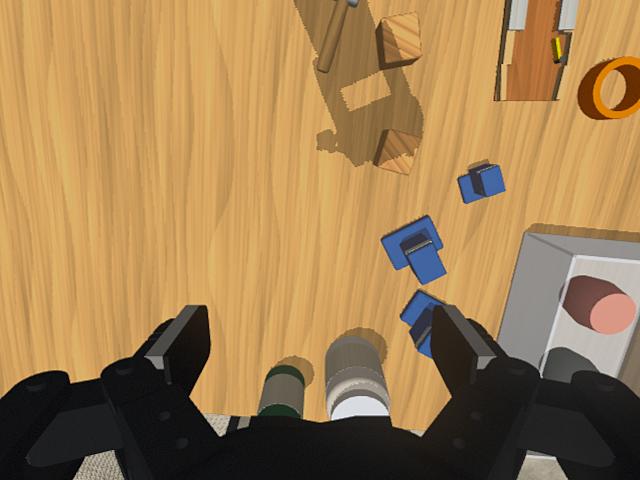

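The wrist view shows corks at (400,40) and (397,152), and the small block at (482,182) with two larger ones below it. I'll move on to see the tray and pots.

Request:
step_arm(series=[[0.308,0.204,0,0,0,0],[0.308,0.204,0,0,0,0],[0.308,0.204,0,0,0,0],[0.308,0.204,0,0,0,0],[0.308,0.204,0,0,0,0]])

```text
time: 3.63
ee_pos: [417.5, -219.8, 434.4]
orientation: [-3.141, -0.0, 1.663]
ft_force: [0.0, -0.8, -0.2]
finger_gap: 0.993
grip_force: 0.0
```

Request:
step_arm(series=[[0.308,0.204,0,0,0,0],[0.308,0.204,0,0,0,0],[0.308,0.204,0,0,0,0],[0,0,0,0,0,0]])

```text
time: 3.97
ee_pos: [471.2, -118.7, 434.5]
orientation: [3.141, -0.002, 1.671]
ft_force: [0.1, -0.8, -0.1]
finger_gap: 0.997
grip_force: 0.0
```

```bash
python3 - <<'E'
from h import *
s=env.get_state();print(s['time'],s['ee_pos'],s['orientation'])
p=cam('wrist','w2.png')
import pickle;pickle.dump({k:p[k] for k in p if k!='img'},open('w2.pkl','wb'))
for t in ['tray','cork0_mid','pot1_mid','pot2_mid','pot3_mid','catch','pot0_mid']:
    for r in env.trace(t,p)[:4]:
        m=np.argwhere(r['mask']).mean(0)[::-1];print(t,round(r['confidence'],2),m.round(1),r['bbox'],ray(p,*m,31).round(0))
E
```

```text
3.9667 [ 471.24990663 -118.72909835  434.4524059 ] [ 3.14117287e+00 -1.87126181e-03  1.67074271e+00]
tray 0.84 [415.9 125. ] [378.0, 0.0, 82.2, 257.1] [603. -16.  31.]
cork0_mid 0.96 [289.  303.3] [273.2, 281.8, 31.4, 47.2] [ 439. -322.   31.]
pot2_mid 0.67 [302.1 137.1] [281.3, 121.8, 40.5, 32.7] [437. -50.  31.]
pot2_mid 0.35 [415.8 125.6] [381.6, 1.8, 77.8, 260.4] [603. -17.  31.]
catch 0.74 [527.3 158.4] [497.5, 139.4, 57.9, 39.1] [780. -46.  31.]
```

View pics/w2.png

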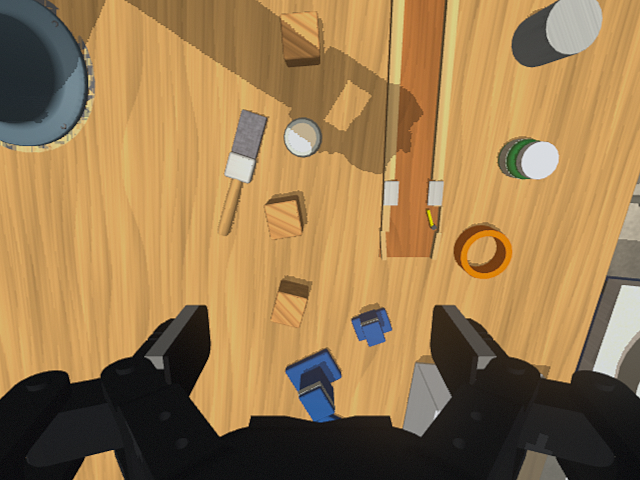

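The overhead view shows the tray from x=381 to 440 px, with lips at (391,193) and (436,192) and the catch at (430,217). Corks are at (300,38), (284,217) and (290,303), the grey pot at (302,137) and the small block at (372,325). I'll go for the brown pot first.

Request:
step_arm(series=[[0.34,0.022,0.18,0,0,0],[0.34,0.022,0.18,0,0,0],[0.34,0.022,0.18,0,0,0],[0.34,0.022,0.18,0,0,0],[0.34,0.022,0.18,0,0,0]])

```text
time: 4.78
ee_pos: [464.1, 48.9, 344.0]
orientation: [3.141, 0.0, 1.664]
ft_force: [-0.3, 0.2, 0.1]
finger_gap: 0.996
grip_force: 0.0
```

Request:
step_arm(series=[[0.34,0.022,0.18,0,0,0],[0.34,0.022,0.18,0,0,0],[0.34,0.022,0.18,0,0,0],[0.34,0.022,0.18,0,0,0],[0.34,0.022,0.18,0,0,0]])

```text
time: 5.2
ee_pos: [459.2, 219.5, 254.1]
orientation: [3.141, 0.0, 1.664]
ft_force: [1.0, 0.5, 0.6]
finger_gap: 0.994
grip_force: 0.0
```

Request:
step_arm(series=[[0.34,0.022,0.18,0,0,0],[0.34,0.022,0.18,0,0,0],[0,0,0,0,0,0],[0,0,0,0,0,0]])

```text
time: 5.53
ee_pos: [456.4, 286.9, 217.1]
orientation: [-3.139, 0.001, 1.668]
ft_force: [0.3, -0.3, 0.2]
finger_gap: 0.998
grip_force: 0.0
```

```bash
cat >> h.py <<'E'
def go(X,Y,s=None):
    s=s or env.get_state();e=s['ee_pos'];a=s['orientation'][2];d=np.array([X,Y])-e[:2]
    return (d@[np.cos(a),np.sin(a)]).round(1),(d@[np.sin(a),-np.cos(a)]).round(1),e.round(1),round(a,4),s['time']
def look(t,z=31,name=None,n=3):
    p=cam('wrist',name)
    for r in env.trace(t,p)[:n]:
        ys,xs=np.nonzero(r['mask']);
        if len(ys)<30: continue
        (cx,cy)=xs.mean(),ys.mean();X=ray(p,cx,cy,z)
        print(t,round(r['confidence'],2),round(cx),round(cy),[round(x) for x in r['bbox']],X.round(1),'go',*go(*X[:2]))
    return p
E
python3 - <<'E'
from h import *
p=look('pot3_mid',35,'w3.png');look('pot1_mid',35)
E
```

```text
pot3_mid 0.86 325 127 [294, 94, 66, 66] [451.9 365.6  35. ] go 80.0 1.5 [457.9 285.9 219.3] 1.6648 5.6333
pot1_mid 0.65 415 355 [383, 288, 101, 152] [576.6 136.5  35. ] go -159.4 104.0 [458.2 285.6 219.9] 1.6638 5.7333
pot1_mid 0.55 296 263 [267, 232, 59, 64] [438.2 229.8  35. ] go -53.7 -25.1 [458.2 285.6 219.9] 1.6638 5.7333
```

View pics/w3.png

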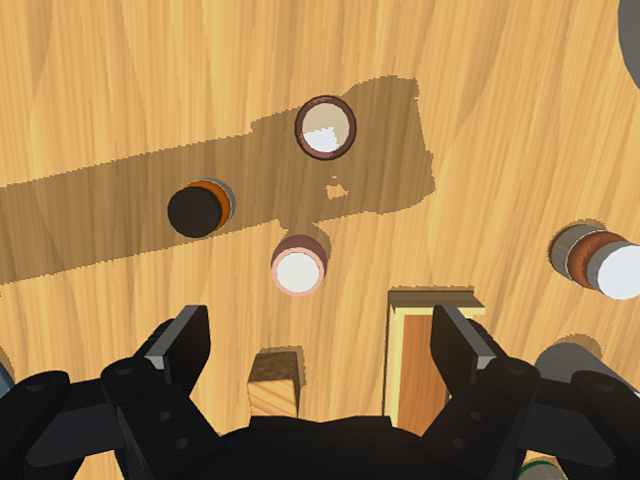

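Brown pot at px (325,127), pink at (298,265), orange jar at (200,208), third cork at (275,385). Descending on the brown pot.

Request:
step_arm(series=[[0.27,0.007,0.2,0,0,0],[0.27,0.007,0.2,0,0,0],[0.27,0.006,0.2,0,0,0],[0,0,0.35,0,0,0],[0,0,0.35,0,0,0]])

```text
time: 6.15
ee_pos: [453.5, 368.4, 90.0]
orientation: [3.136, -0.002, 1.666]
ft_force: [-0.2, -1.1, -0.7]
finger_gap: 0.996
grip_force: 0.0
```

Request:
step_arm(series=[[0,0,0.35,0,0,0],[0,0,0.25,0,0,0],[0,0,0.14,0,0,0],[0,0,0,0,0,0]])

```text
time: 6.48
ee_pos: [449.9, 365.1, 11.7]
orientation: [-3.136, 0.002, 1.664]
ft_force: [-0.0, 0.2, -0.2]
finger_gap: 0.998
grip_force: 0.0
```

Request:
step_arm(series=[[0,0,0,0,0,0],[0,0,0,0,0,0],[0,0,0,0,0,0],[0,0,0,0,0,0],[0,0,0,0,0,0]], fingers=40, grip_force=60)

```text
time: 6.9
ee_pos: [453.2, 368.2, 17.7]
orientation: [3.138, -0.001, 1.666]
ft_force: [-1.7, -1.4, 6.4]
finger_gap: 0.542
grip_force: 59.9
```

Request:
step_arm(series=[[0,0,0,0,0,0],[0,0,0,0,0,0],[0,0,0,0,0,0],[0,0,-0.1,0,0,0],[0,0,-0.2,0,0,0]])

```text
time: 7.32
ee_pos: [449.8, 366.5, 43.8]
orientation: [-3.138, 0.002, 1.666]
ft_force: [0.4, -0.3, -2.1]
finger_gap: 0.547
grip_force: 60.9
```

```bash
python3 - <<'E'
from h import *
import pickle
from scipy.optimize import least_squares
p=pickle.load(open('w2.pkl','rb'))
im=cv2.imread('pics/w2.png');cv2.imwrite('pics/c2.png',cv2.resize(im[120:270,360:460],None,fx=4,fy=4,interpolation=cv2.INTER_NEAREST))
P=[((-24,-84,23.5),(398,180)),((-24,-124,23.5),(398,206)),((24,-84,23.5),(429,179)),((24,-124,23.5),(428,206)),((-48,-216,0),(381,257)),((48,-216,0),(436,257))]
def T(q,X):
    c,s=np.cos(q[2]),np.sin(q[2]);return [q[0]+c*X[0]-s*X[1],q[1]+s*X[0]+c*X[1],X[2]]
def res(q): return np.ravel([np.subtract(proj(p,T(q,X)),uv) for X,uv in P])
r=least_squares(res,[608,-15,.096],x_scale=[1,1,.01]);print(r.x,res(r.x).reshape(-1,2).round(1).tolist())
cv2.imwrite('pics/sc.png',0) if 0 else None
q=cam('scene');cv2.imwrite('pics/s4.png',cv2.resize(q['img'][80:240,340:480],None,fx=4,fy=3.75,interpolation=cv2.INTER_CUBIC))
print(env.get_state()['ee_pos'])
E
```

```text
[ 6.04480557e+02 -1.38990954e+01  1.35606032e-01] [[0.5, 0.9], [-0.1, 0.2], [0.3, 0.8], [0.2, -0.8], [-1.0, 0.3], [0.0, -1.5]]
[453.3879054  368.61807085  49.44848057]
```

View pics/c2.png

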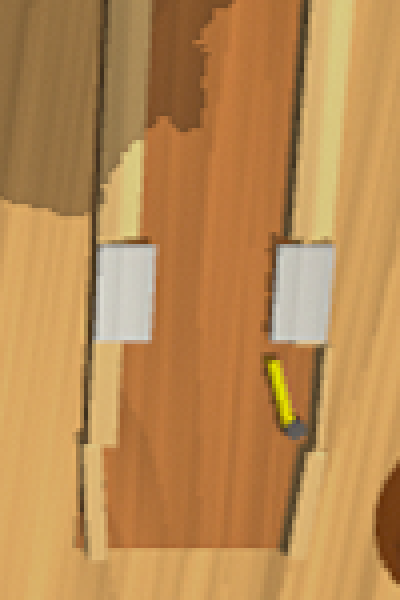

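View pics/s4.png

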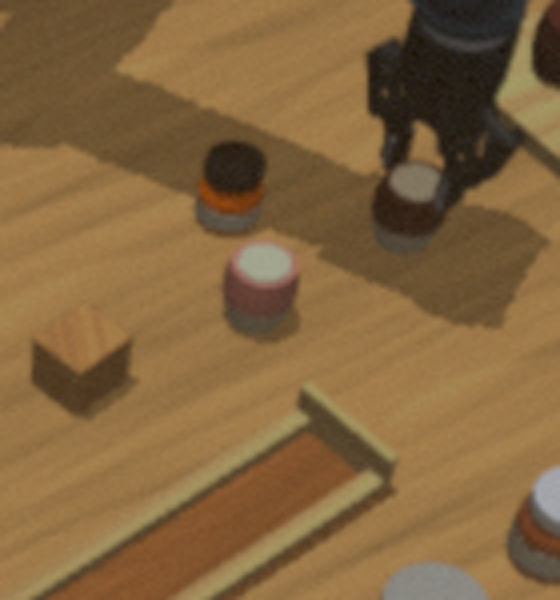

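```bash
python3 - <<'E'
from h import *
import pickle
from scipy.optimize import least_squares
p=pickle.load(open('w2.pkl','rb'));q=cam('scene')
g=lambda a,b:(360+a/4,120+b/4)
P=[((-24,-84,23.5),g(157,245),p),((-24,-124,23.5),g(151,342),p),((24,-84,23.5),g(276,243),p),((24,-124,23.5),g(271,342),p),((25.5,-132,11),g(272,364),p),((0,-216,5),g(193,548),p),
((-48,216,45),(416.2,182.7),q),((48,216,45),(438.7,202.7),q),((25.5,-132,11),(338.8,270),q)]
def T(q,X):
    c,s=np.cos(q[2]),np.sin(q[2]);return [q[0]+c*X[0]-s*X[1],q[1]+s*X[0]+c*X[1],X[2]]
for S in (P[:6],P):
    res=lambda z: np.ravel([np.subtract(proj(c,T(z,X)),uv) for X,uv,c in S])
    r=least_squares(res,[608,-15,.096],x_scale=[1,1,.01]);print(r.x,res(r.x).reshape(-1,2).round(1).tolist())
for y in (179,121.5,64,6.5,-51,-183): print(y,np.round(T(r.x,(0,y,0)),1))
print(go(*T(r.x,(0,179,0))[:2]))
E
```

```text
[ 6.06679552e+02 -1.43788319e+01  1.20549956e-01] [[-0.2, -0.1], [0.3, 0.9], [0.8, -0.2], [0.5, 0.4], [-1.2, -1.6], [-0.3, 0.7]]
[ 6.08746924e+02 -1.43073770e+01  1.04156215e-01] [[0.2, -0.3], [0.4, 0.8], [1.2, 0.1], [0.5, 0.7], [-1.3, -1.2], [-1.1, 0.8], [-0.3, -1.3], [0.9, -0.4], [0.6, 0.4]]
179 [590.1 163.7   0. ]
121.5 [596.1 106.5   0. ]
64 [602.1  49.3   0. ]
6.5 [608.1  -7.8   0. ]
-51 [614. -65.   0.]
-183 [ 627.8 -196.3    0. ]
(np.float64(-217.2), np.float64(115.8), array([454.2, 369. ,  48.8]), np.float64(1.6659), 7.4167)
```

Request:
step_arm(series=[[0,0,-0.25,0,0,0],[0,0,-0.3,0,0,0],[-0.3,0.17,-0.2,0,0,0],[-0.33,0.175,0,0,0,0],[-0.33,0.175,0,0,0,0]])

```text
time: 7.83
ee_pos: [514.0, 276.6, 121.9]
orientation: [3.137, -0.001, 1.668]
ft_force: [0.7, -0.1, -3.4]
finger_gap: 0.544
grip_force: 61.4
```

Request:
step_arm(series=[[-0.33,0.175,0,0,0,0],[-0.33,0.175,0,0,0,0],[-0.33,0.175,0,0,0,0],[-0.2,0.12,0,0,0,0],[0,0,0,0,0,0]])

```text
time: 8.25
ee_pos: [590.5, 160.4, 119.8]
orientation: [3.14, 0.001, 1.661]
ft_force: [-0.2, -0.1, -1.8]
finger_gap: 0.544
grip_force: 61.4
```

```bash
python3 - <<'E'
from h import *
for i in range(4): cam('side'); print(go(590.1,163.7))
q=cam('scene');cv2.imwrite('pics/s5.png',cv2.resize(q['img'][100:260,340:480],None,fx=4,fy=3.75,interpolation=cv2.INTER_CUBIC))
E
```

```text
(np.float64(1.1), np.float64(1.3), array([589. , 162.5, 119.5]), np.float64(1.6622), 8.3)
(np.float64(-0.3), np.float64(2.2), array([587.9, 163.7, 119.3]), np.float64(1.664), 8.35)
(np.float64(-1.2), np.float64(2.6), array([587.4, 164.6, 119.2]), np.float64(1.6655), 8.4)
(np.float64(-1.7), np.float64(2.9), array([587.1, 165.1, 119.2]), np.float64(1.6665), 8.45)
```

View pics/s5.png

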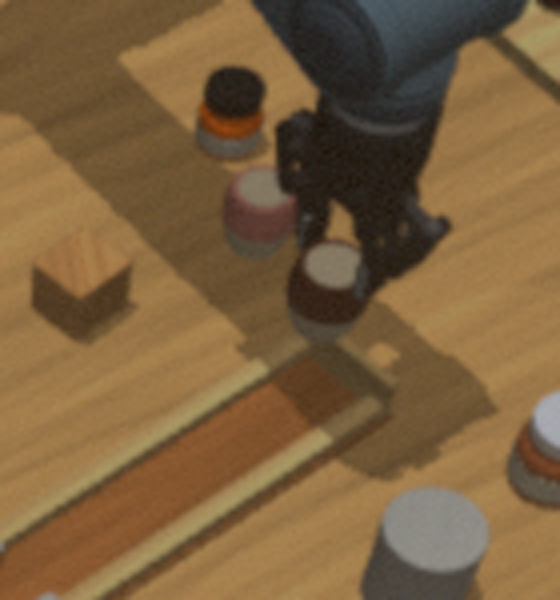

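The pot is held upright above place 0, and the wrist offset is a few mm. Lowering and releasing.

Request:
step_arm(series=[[-0.045,0.025,0.2,0,0,0],[0,0,0.3,0,0,0],[0,0,0.2,0,0,0],[0,0,0.15,0,0,0],[0,0,0.08,0,0,0]])

```text
time: 8.92
ee_pos: [588.3, 161.3, 24.0]
orientation: [-3.137, -0.0, 1.668]
ft_force: [0.2, 0.6, -2.9]
finger_gap: 0.547
grip_force: 61.3
```

Request:
step_arm(series=[[0,0,0.04,0,0,0],[0,0,0,0,0,0],[0,0,0,0,0,0]])

```text
time: 9.17
ee_pos: [591.3, 161.0, 23.6]
orientation: [3.14, 0.0, 1.667]
ft_force: [-0.5, -0.3, -2.0]
finger_gap: 0.544
grip_force: 61.4
```

```bash
python3 - <<'E'
from h import *
for i in range(3): cam('side'); s=env.get_state();print(s['ft_force'],s['finger_gap'],go(590.1,163.7))
E
```

```text
[-0.66330683  0.0319343  -2.43775646] 0.5448757764998082 (np.float64(2.9), np.float64(-1.0), array([591.3, 160.9,  23.6]), np.float64(1.6668), 9.2167)
[-0.1827572  -0.17934254 -1.40459921] 0.5412560711591768 (np.float64(3.0), np.float64(-0.9), array([591.3, 160.8,  23.5]), np.float64(1.6667), 9.2667)
[-0.05111568 -0.67343884 -2.15867635] 0.5426755235822691 (np.float64(3.1), np.float64(-0.8), array([591.2, 160.6,  23.3]), np.float64(1.6664), 9.3167)
```

Request:
step_arm(series=[[0,0,0.01,0,0,0],[0,0,0,0,0,0],[0,0,0,0,0,0]])

```text
time: 9.57
ee_pos: [591.3, 160.5, 22.8]
orientation: [3.141, -0.0, 1.666]
ft_force: [-2.8, 0.4, 6.1]
finger_gap: 0.54
grip_force: 62.8
```

Request:
step_arm(series=[[0,0,0,0,0,0],[0,0,0,0,0,0],[0,0,0,0,0,0],[0,0,0,0,0,0],[0,0,-0.2,0,0,0]], fingers=85)

```text
time: 9.98
ee_pos: [587.3, 159.8, 37.7]
orientation: [-3.133, -0.0, 1.666]
ft_force: [0.1, -0.1, -0.6]
finger_gap: 0.998
grip_force: 0.0
```

Request:
step_arm(series=[[0,0,-0.4,0,0,0],[0,0,-0.4,0,0,0],[0.171,-0.292,0,0,0,0],[0.171,-0.292,0,0,0,0],[0.171,-0.292,0,0,0,0]])

```text
time: 10.4
ee_pos: [498.4, 203.2, 122.6]
orientation: [3.14, -0.0, 1.665]
ft_force: [-0.3, 0.7, -0.3]
finger_gap: 0.998
grip_force: 0.0
```

Request:
step_arm(series=[[0.171,-0.292,0,0,0,0],[0.171,-0.292,0,0,0,0],[0,0,0,0,0,0],[0,0,0,0,0,0]])

```text
time: 10.73
ee_pos: [436.2, 232.0, 121.6]
orientation: [3.141, 0.0, 1.668]
ft_force: [1.5, 0.9, -0.6]
finger_gap: 0.995
grip_force: 0.0
```

```bash
python3 - <<'E'
from h import *
for i in range(2): cam('side');print(go(437.5,232))
q=cam('scene')
for r in env.trace('pot3_mid',q)[:3]: print(r['confidence'],r['bbox'],np.argwhere(r['mask']).mean(0)[::-1],proj(q,(590.4,160.7,36)))
E
```

```text
(np.float64(0.3), np.float64(0.1), array([437.4, 231.7, 122. ]), np.float64(1.6667), 10.7833)
(np.float64(0.6), np.float64(-0.5), array([438.1, 231.4, 122.1]), np.float64(1.6658), 10.8333)
0.93 [409.6, 189.4, 17.9, 21.9] [416.47989276 199.91689008] (np.float64(417.00241821047405), np.float64(200.65300112270037))
```

Request:
step_arm(series=[[0,0,0.3,0,0,0],[0,0,0.3,0,0,0],[0,0,0.25,0,0,0],[0,0,0.15,0,0,0],[0,0,0.05,0,0,0]])

```text
time: 11.35
ee_pos: [435.9, 230.4, 13.7]
orientation: [-3.136, 0.001, 1.664]
ft_force: [-0.2, 0.4, -0.5]
finger_gap: 0.994
grip_force: 0.0
```

Request:
step_arm(series=[[0,0,0,0,0,0],[0,0,0,0,0,0],[0,0,0,0,0,0],[0,0,0,0,0,0],[0,0,0,0,0,0]], fingers=40)

```text
time: 11.77
ee_pos: [439.4, 231.9, 18.8]
orientation: [3.137, -0.001, 1.666]
ft_force: [-0.2, -0.4, 5.8]
finger_gap: 0.54
grip_force: 60.3
```

Request:
step_arm(series=[[0,0,0,0,0,0],[0,0,-0.1,0,0,0],[0,0,-0.3,0,0,0],[0,0,-0.4,0,0,0],[0,0,-0.25,0,0,0]])

```text
time: 12.18
ee_pos: [437.9, 231.8, 125.2]
orientation: [3.139, -0.001, 1.666]
ft_force: [1.0, 0.8, -1.8]
finger_gap: 0.54
grip_force: 61.4
```

Request:
step_arm(series=[[-0.24,0.243,0,0,0,0],[-0.24,0.243,0,0,0,0],[-0.24,0.243,0,0,0,0],[-0.24,0.243,0,0,0,0],[-0.24,0.243,0,0,0,0]])

```text
time: 12.6
ee_pos: [570.3, 122.5, 122.2]
orientation: [-3.141, -0.0, 1.666]
ft_force: [0.3, 0.1, -2.3]
finger_gap: 0.539
grip_force: 61.3
```

Request:
step_arm(series=[[-0.24,0.243,0,0,0,0],[0,0,0,0,0,0],[0,0,0,0,0,0],[0,0,0,0,0,0]])

```text
time: 12.93
ee_pos: [595.2, 102.3, 121.5]
orientation: [-3.14, -0.0, 1.666]
ft_force: [-1.0, 0.4, -1.2]
finger_gap: 0.542
grip_force: 61.5
```

```bash
python3 - <<'E'
from h import *
for i in range(3): cam('side');print(go(596.5,102),env.get_state()['finger_gap'])
q=cam('scene')
for r in env.trace('pot1_mid',q)[:2]: print(r['confidence'],r['bbox'],np.argwhere(r['mask']).mean(0)[::-1])
E
```

```text
(np.float64(-0.8), np.float64(1.5), array([595. , 102.7, 121.5]), np.float64(1.6665), 12.9833) 0.5427355128151478
(np.float64(-1.0), np.float64(1.5), array([594.9, 102.9, 121.6]), np.float64(1.6671), 13.0333) 0.5336548578061076
(np.float64(-1.1), np.float64(1.3), array([595.1, 103. , 121.6]), np.float64(1.6673), 13.0833) 0.5392518342475744
0.87 [394.9, 173.6, 17.7, 29.3] [404.88113695 188.83204134]
```

Request:
step_arm(series=[[-0.01,0.014,0.3,0,0,0],[0,0,0.3,0,0,0],[0,0,0.2,0,0,0],[0,0,0.14,0,0,0],[0,0,0.05,0,0,0]])

```text
time: 13.6
ee_pos: [596.5, 101.1, 23.5]
orientation: [-3.137, 0.001, 1.667]
ft_force: [-16.0, -2.3, 34.0]
finger_gap: 0.54
grip_force: 68.4
```

Request:
step_arm(series=[[0,0,0,0,0,0],[0,0,0,0,0,0]])

```text
time: 13.77
ee_pos: [598.1, 101.5, 23.9]
orientation: [3.141, 0.0, 1.667]
ft_force: [-1.2, -0.5, 2.2]
finger_gap: 0.539
grip_force: 62.4
```

Request:
step_arm(series=[[0,0,0,0,0,0],[0,0,0,0,0,0],[0,0,0,0,0,0],[0,0,0,0,0,0],[0,0,-0.2,0,0,0]], fingers=85)

```text
time: 14.18
ee_pos: [594.4, 101.1, 39.1]
orientation: [-3.134, -0.001, 1.666]
ft_force: [-0.7, -0.2, -0.1]
finger_gap: 0.993
grip_force: 0.0
```

Request:
step_arm(series=[[0,0,-0.38,0,0,0],[0,0,-0.4,0,0,0],[0,0,-0.4,0,0,0],[0,0,-0.4,0,0,0],[-0.164,-0.347,0,0,0,0]])

```text
time: 14.6
ee_pos: [573.3, 82.4, 212.4]
orientation: [3.12, 0.002, 1.668]
ft_force: [0.8, -1.3, 2.2]
finger_gap: 1.0
grip_force: 0.0
```

Request:
step_arm(series=[[-0.164,-0.347,0,0,0,0],[-0.164,-0.347,0,0,0,0],[-0.164,-0.347,0,0,0,0],[-0.164,-0.347,0,0,0,0],[0,0,0,0,0,0]])

```text
time: 15.02
ee_pos: [428.2, 1.7, 199.5]
orientation: [-3.14, 0.001, 1.663]
ft_force: [0.3, -0.1, -0.2]
finger_gap: 0.995
grip_force: 0.0
```

```bash
python3 - <<'E'
from h import *
cam('side');p=look('cork0_mid',58,'w6.png')
import pickle;pickle.dump({k:p[k] for k in p if k!='img'},open('w6.pkl','wb'))
look('pot2_mid',35)
E
```

```text
pot2_mid 0.83 320 272 [290, 240, 60, 64] [437.9 -53.4  35. ] go -56.8 -1.2 [433.7   3.2 201.2] 1.6666 15.2667
```

View pics/w6.png

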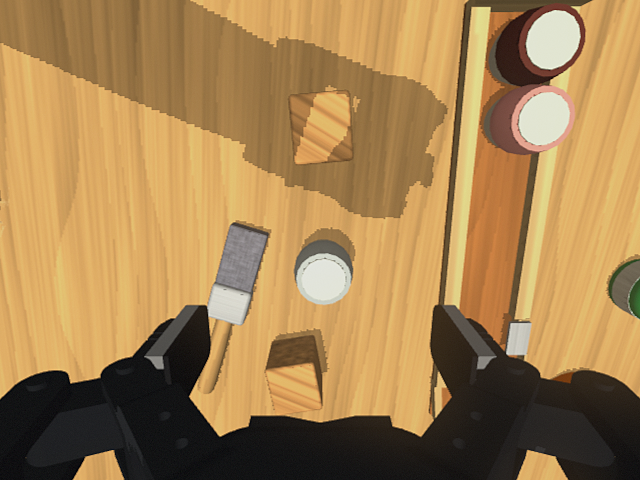

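The row shows the brown pot (540,45) and pink pot (530,120) standing. Cork A's top is at px (290,95), (350,89), (353,159), (296,164), with the long side upward. The grey pot is at (323,272).

```bash
python3 - <<'E'
from h import *
import pickle
p=pickle.load(open('w6.pkl','rb'))
C=np.array([ray(p,u,v,58)[:2] for u,v in [(290,95),(350,89),(353,159),(296,164)]])
print(C.round(0).tolist(),C.mean(0))
a=C[0]-C[3]+C[1]-C[2];b=C[1]-C[0]+C[2]-C[3]
print(np.linalg.norm(a)/2,np.linalg.norm(b)/2,'yaw',np.arctan2(a[1],a[0]),np.arctan2(b[1],b[0])+np.pi/2,go(*C.mean(0)))
print(go(602.7,43.3))
for i in range(2):
  q=cam('scene')
  for t in ('pot3_mid','pot1_mid'):
    for r in env.trace(t,q)[:1]: print(t,r['bbox'],np.argwhere(r['mask']).mean(0)[::-1])
E
```

```text
[[397.0, 102.0], [444.0, 111.0], [453.0, 57.0], [406.0, 48.0]] [424.84065673  79.63939109]
54.60681240037328 48.20614813878846 yaw 1.733739282240184 1.7534884492458453 (np.float64(76.9), np.float64(-1.5), array([433.7,   3.2, 201.2]), np.float64(1.6666), 15.2667)
(np.float64(23.7), np.float64(172.0), array([433.7,   3.2, 201.2]), np.float64(1.6666), 15.2667)
pot3_mid [405.9, 188.1, 23.1, 25.4] [417.26005362 199.21983914]
pot1_mid [391.5, 196.9, 18.7, 29.7] [402.38916256 210.17980296]
pot3_mid [407.7, 187.4, 20.1, 23.8] [417.5377907 199.1627907]
pot1_mid [389.3, 199.1, 22.3, 27.5] [402.35024155 210.28985507]
```

Request:
step_arm(series=[[0.3,-0.01,0.1,0,0,0],[0.3,0,0.2,0,0,0],[0.17,0,0.3,0,0,-0.049],[0,0,0.35,0,0,0],[0,0,0.35,0,0,0]])

```text
time: 15.98
ee_pos: [424.9, 80.7, 70.0]
orientation: [3.139, 0.001, 1.746]
ft_force: [0.4, 0.2, -0.0]
finger_gap: 0.993
grip_force: 0.0
```

Request:
step_arm(series=[[0,0,0.3,0,0,0],[0,0,0.15,0,0,0],[0,0,0.08,0,0,0],[0,0,0,0,0,0]])

```text
time: 16.32
ee_pos: [423.0, 79.8, 16.0]
orientation: [-3.138, -0.001, 1.743]
ft_force: [0.5, -0.1, 0.6]
finger_gap: 0.999
grip_force: 0.0
```

Request:
step_arm(series=[[0,0,0,0,0,0],[0,0,0,0,0,0],[0,0,0,0,0,0],[0,0,0,0,0,0],[0,0,0,0,0,0]], fingers=35)

```text
time: 16.73
ee_pos: [426.1, 79.3, 20.4]
orientation: [3.14, 0.001, 1.743]
ft_force: [-5.3, -0.1, 15.2]
finger_gap: 0.413
grip_force: 7.3
```

Request:
step_arm(series=[[0,0,0,0,0,0],[0,0,-0.1,0,0,0],[0,0,-0.3,0,0,0],[0,0,-0.4,0,0,0],[0,0,-0.25,0,0,0.049]])

```text
time: 17.15
ee_pos: [425.8, 79.5, 126.8]
orientation: [3.137, 0.001, 1.665]
ft_force: [1.1, -0.7, 0.7]
finger_gap: 0.411
grip_force: 0.0
```

Request:
step_arm(series=[[-0.106,0.347,0,0,0,0],[-0.106,0.347,0,0,0,0],[-0.106,0.347,0,0,0,0],[-0.106,0.347,0,0,0,0],[-0.106,0.347,0,0,0,0]])

```text
time: 17.57
ee_pos: [604.1, 42.9, 124.0]
orientation: [3.14, 0.0, 1.666]
ft_force: [0.5, -0.6, -0.1]
finger_gap: 0.414
grip_force: 0.0
```

Request:
step_arm(series=[[0,0,0,0,0,0],[0,0,0,0,0,0]])

```text
time: 17.73
ee_pos: [603.4, 42.7, 123.0]
orientation: [3.141, -0.0, 1.665]
ft_force: [-0.3, 0.3, 0.3]
finger_gap: 0.411
grip_force: 0.0
```

```bash
python3 - <<'E'
from h import *
for i in range(3): q=cam('scene','s7.png');print(go(602.6,44.3),env.get_state()['finger_gap'])
E
```

```text
(np.float64(1.1), np.float64(0.4), array([602.3,  43.2, 123. ]), np.float64(1.6657), 17.7833) 0.4095662578721074
(np.float64(0.7), np.float64(1.0), array([601.6,  43.5, 123.1]), np.float64(1.666), 17.8333) 0.40815634606773693
(np.float64(0.6), np.float64(1.3), array([601.4,  43.6, 123.2]), np.float64(1.6662), 17.8833) 0.40769341754992416
```

```bash
python3 - <<'E'
from h import *
q=cam('scene')
for r in env.trace('cork0_mid',q)[:4]:
    m=np.argwhere(r['mask']).mean(0)[::-1];print(round(r['confidence'],2),m,r['bbox'],ray(q,*m,31))
im=cv2.imread('pics/s7.png');cv2.imwrite('pics/s7c.png',cv2.resize(im[110:270,300:460],None,fx=3.75,fy=3.75,interpolation=cv2.INTER_CUBIC))
E
```

```text
0.95 [242.664903   241.97883598] [230.5, 226.7, 31.5, 32.9] [ 440.65840894 -321.44852426   31.        ]
```

View pics/s7c.png

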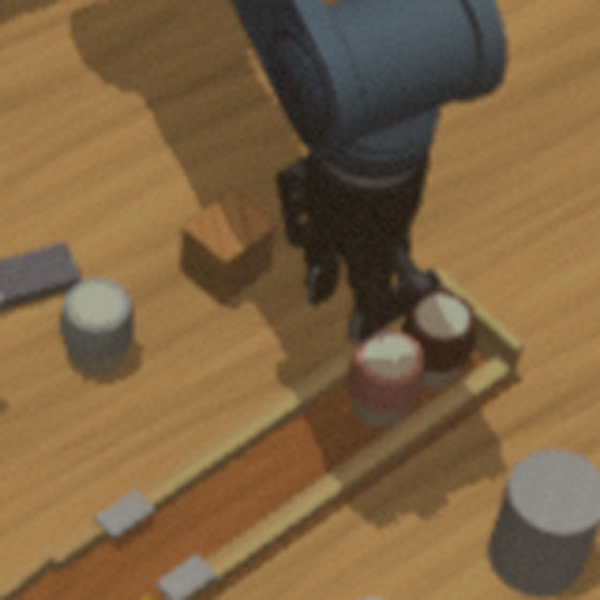

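The gripper is empty. The cork stayed at its place (crop 225,250), because the fingers stopped at the commanded 35. I'll retry and command them shut.

Request:
step_arm(series=[[0.106,-0.347,0,0,0,0],[0.106,-0.347,0,0,0,0],[0.106,-0.347,0,0,0,0],[0.106,-0.347,0,0,0,0],[0.106,-0.347,0,0,0,0]], fingers=85)

```text
time: 18.4
ee_pos: [422.0, 80.1, 122.5]
orientation: [3.141, -0.0, 1.666]
ft_force: [0.3, 0.5, -0.1]
finger_gap: 0.999
grip_force: 0.0
```

Request:
step_arm(series=[[0,0,0,0,0,-0.049],[0,0,0.2,0,0,0],[0,0,0.35,0,0,0],[0,0,0.3,0,0,0],[0,0,0.2,0,0,0]])

```text
time: 18.82
ee_pos: [422.2, 80.0, 15.8]
orientation: [-3.14, -0.0, 1.743]
ft_force: [-0.9, 0.2, -0.2]
finger_gap: 0.991
grip_force: 0.0
```

Request:
step_arm(series=[[0,0,0,0,0,0],[0,0,0,0,0,0],[0,0,0,0,0,0],[0,0,0,0,0,0],[0,0,0,0,0,0]], fingers=0)

```text
time: 19.23
ee_pos: [426.6, 79.4, 21.2]
orientation: [3.138, 0.001, 1.743]
ft_force: [9.1, 1.6, 21.7]
finger_gap: 0.297
grip_force: 13.4
```

Request:
step_arm(series=[[0,0,0,0,0,0],[0,0,-0.1,0,0,0],[0,0,-0.3,0,0,0],[0,0,-0.4,0,0,0],[0,0,-0.25,0,0,0.049]])

```text
time: 19.65
ee_pos: [426.3, 79.5, 127.6]
orientation: [3.135, 0.001, 1.665]
ft_force: [1.3, -1.0, 0.6]
finger_gap: 0.002
grip_force: 0.0
```

```bash
python3 - <<'E'
from h import *
q=cam('scene')
for z in (119.5,138.5,164,102): 
    u,v=proj(q,(588.5,164,z)); print('s5 crop',z,(u-340)*4,(v-100)*3.75)
for z in (16,58): print('cork full',proj(q,(424.8,79.6,z)))
s=env.get_state();print(s['joint_positions'].round(3),s['ee_pos'],s['finger_gap'])
for c in ('scene','wrist'):
    p=cam(c,'x_%s.png'%c)
    for r in env.trace('cork0_mid',p)[:3]: print(c,round(r['confidence'],2),r['bbox'])
a=cv2.imread('pics/x_scene.png')[120:240,290:450];b=cv2.imread('pics/x_wrist.png')
cv2.imwrite('pics/x.png',np.vstack([cv2.resize(a,None,fx=2.5,fy=2.5,interpolation=cv2.INTER_CUBIC),cv2.resize(b,(400,300))]))
E
```

```text
s5 crop 119.5 327.74791069727735 305.31644285683126
s5 crop 138.5 332.01778986630916 288.81299650020964
s5 crop 164 337.89530677632456 266.09589346411354
s5 crop 102 323.8949602712039 320.2084241411276
cork full (np.float64(359.95354905926473), np.float64(178.8134841109952))
cork full (np.float64(360.77124933051266), np.float64(169.73526085058245))
[-0.078 -0.222  2.148  0.     1.2   -0.168] [429.72408264  79.38956659 132.22553224] 0.0009337107609205005
scene 0.71 [229.1, 227.0, 29.0, 32.0]
wrist 0.66 [281.4, 188.3, 83.5, 94.5]
```

View pics/x.png

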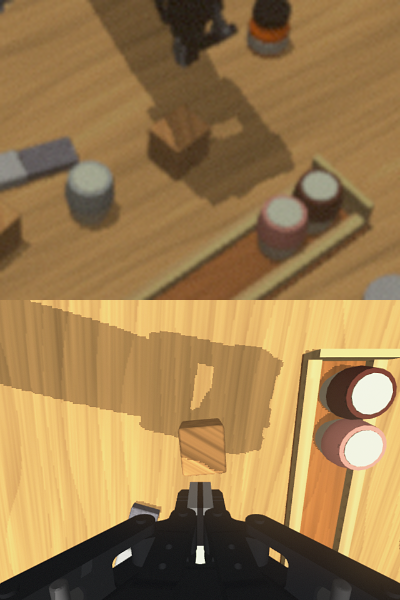

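```bash
python3 - <<'E'
from h import *
q=cam('scene');p=cam('wrist')
s=env.get_state();e=s['ee_pos'];print(e)
print('tcp scene',proj(q,e),'wrist',proj(p,e))
for z in (0,58): print('cork wrist',proj(p,(424.8,79.6,z)))
for r in env.trace('cork0_mid',p)[:1]:
    m=np.argwhere(r['mask']).mean(0)[::-1];print(m,r['bbox'],ray(p,*m,58))
E
```

```text
[423.38145238  79.67601919 121.59841297]
tcp scene (np.float64(361.8128378910035), np.float64(154.86337801284353)) wrist (np.float64(320.5374953322511), np.float64(278.1392129836785))
cork wrist (np.float64(322.2998045574413), np.float64(225.6430625254992))
cork wrist (np.float64(322.65133886443806), np.float64(244.7892117818357))
[527.754854   249.75327363] [457.7, 76.2, 182.3, 354.8] [563.71221887  89.64325526  58.        ]
```

Picture and contact agree that the real fingertips sit about 30 mm higher than I reckoned: the pots were held near their lids, and the fingers closed over the cork's top. I'll grasp lower and watch the force.

Request:
step_arm(series=[[0,0,0,0,0,-0.049],[0,0,0.3,0,0,0],[0,0,0.35,0,0,0],[0,0,0.3,0,0,0],[0,0,0.1,0,0,0]], fingers=85)

```text
time: 20.47
ee_pos: [424.4, 80.0, 15.9]
orientation: [-3.141, -0.001, 1.742]
ft_force: [-0.3, 6.5, 25.5]
finger_gap: 0.71
grip_force: 12.0
```

Request:
step_arm(series=[[0,0,0.1,0,0,0],[0,0,0.1,0,0,0]])

```text
time: 20.63
ee_pos: [435.3, 80.6, 3.5]
orientation: [3.119, 0.001, 1.742]
ft_force: [9.5, 11.8, 29.2]
finger_gap: 0.974
grip_force: 15.2
```

Request:
step_arm(series=[[0,0,0.05,0,0,0],[0,0,0,0,0,0]])

```text
time: 20.8
ee_pos: [437.9, 79.7, -0.3]
orientation: [3.115, 0.004, 1.742]
ft_force: [11.3, 3.2, 21.7]
finger_gap: 0.997
grip_force: 12.5
```

Request:
step_arm(series=[[0,0,0,0,0,0],[0,0,0,0,0,0],[0,0,0,0,0,0],[0,0,0,0,0,0]], fingers=30)

```text
time: 21.13
ee_pos: [432.5, 79.0, -1.2]
orientation: [3.128, 0.004, 1.743]
ft_force: [-0.4, -0.1, 33.2]
finger_gap: 0.741
grip_force: 52.0
```

```bash
python3 - <<'E'
from h import *
ims=[]
for c,(x,y,w,h) in (('scene',(320,120,80,80)),('side',(260,240,80,80))):
    p=cam(c);s=env.get_state();print(c,proj(p,s['ee_pos']),proj(p,(424.8,79.6,0)),proj(p,(424.8,79.6,58)),s['ee_pos'],s['ft_force'],s['finger_gap'])
    ims.append(cv2.resize(p['img'][y:y+h,x:x+w],(400,400),interpolation=cv2.INTER_CUBIC))
w=cv2.resize(cam('wrist')['img'][120:480,180:460],(311,400))
cv2.imwrite('pics/y.png',cv2.resize(np.hstack(ims+[w]),None,fx=.71,fy=.71))
E
```

```text
scene (np.float64(360.93357362366197), np.float64(184.21924849898141)) (np.float64(359.6512726131773), np.float64(182.16939967129946)) (np.float64(360.77124933051266), np.float64(169.73526085058245)) [432.52465444  78.96446846  -1.18447208] [-0.2786044   0.71966663 32.66338389] 0.747592056506099
side (np.float64(308.2947150150703), np.float64(302.55030667692495)) (np.float64(310.6496473331034), np.float64(303.4038405777569)) (np.float64(310.39331367424006), np.float64(284.27073423482585)) [432.52068602  78.96812201  -1.17954058] [ 0.53346402  0.63579726 32.5008194 ] 0.7457206968622936
```

View pics/y.png

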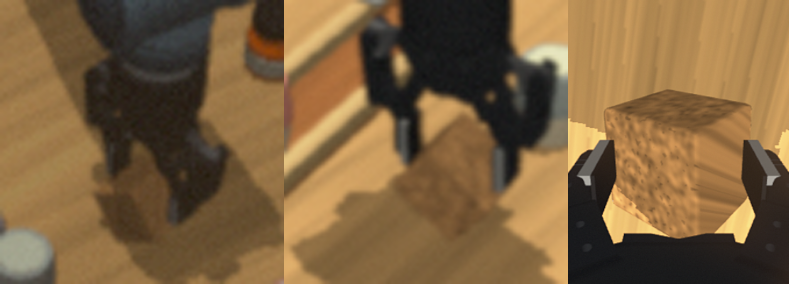

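The cork was tipped: it is diagonal between the fingers, and the fingertips are about 25–30 mm higher than the TCP reading. Release, rise, and let it settle.

Request:
step_arm(series=[[0,0,-0.03,0,0,0],[0,0,-0.03,0,0,0],[0,0,0,0,0,0],[0,0,0,0,0,0],[0,0,0,0,0,0]], fingers=85)

```text
time: 21.7
ee_pos: [423.5, 79.7, -2.0]
orientation: [-3.14, -0.0, 1.743]
ft_force: [0.2, 0.4, -0.0]
finger_gap: 0.988
grip_force: 0.3
```

Request:
step_arm(series=[[0,0,-0.1,0,0,0],[0,0,-0.2,0,0,0],[0,0,-0.3,0,0,0],[0,0,-0.4,0,0,0],[0,0,-0.4,0,0,0.049]])

```text
time: 22.12
ee_pos: [422.7, 79.7, 139.6]
orientation: [-3.138, -0.001, 1.665]
ft_force: [1.2, -0.6, 0.4]
finger_gap: 0.996
grip_force: 0.0
```

Request:
step_arm(series=[[-0.2,0,-0.3,0,0,0],[-0.3,0,-0.25,0,0,0],[-0.25,0,-0.2,0,0,0],[0,0,0,0,0,0],[0,0,0,0,0,0]])

```text
time: 22.53
ee_pos: [431.9, 4.1, 215.1]
orientation: [3.139, 0.001, 1.664]
ft_force: [-1.2, 0.6, 0.2]
finger_gap: 0.997
grip_force: 0.0
```

```bash
python3 - <<'E'
from h import *
cam('side')
p=look('cork0_mid',58,'w9.png')
import pickle;pickle.dump({k:p[k] for k in p if k!='img'},open('w9.pkl','wb'))
print(go(0,0))
im=p['img'];hsv=cv2.cvtColor(im,cv2.COLOR_BGR2HSV)
for r in env.trace('cork0_mid',p)[:3]:
    c,_=cv2.findContours(r['mask'].astype(np.uint8),0,2);c=max(c,key=cv2.contourArea)
    h=cv2.approxPolyDP(cv2.convexHull(c),4,True)[:,0];print(h.tolist(),cv2.minAreaRect(c))
    for v in h: print(ray(p,*v,0).round(0),ray(p,*v,58).round(0))
E
```

```text
(np.float64(35.4), np.float64(-428.9), array([430.3,   5.8, 212.2]), np.float64(1.6667), 22.6833)
```

```bash
python3 - <<'E'
from h import *
q=cam('scene');p=cam('side')
for y in (72,79,86):
 for x in (432-35,432+35):
  for z in (0,20,40): print(y,x,z,np.round(proj(q,(x,y,z)),1),np.round(proj(p,(x,y,z)),1))
s=env.get_state();print(s['ee_pos'],s['joint_positions'].round(4).tolist())
E
```

```text
72 397 0 [352.3 177.1] [321.6 305.9]
72 397 20 [352.6 172.9] [321.6 299.3]
72 397 40 [352.9 168.6] [321.6 292.7]
72 467 0 [365.7 192.7] [298.9 296. ]
72 467 20 [366.2 188.6] [298.8 289.5]
72 467 40 [366.6 184.3] [298.6 283. ]
79 397 0 [354.2 176.1] [320.  307.3]
79 397 20 [354.5 171.9] [320.  300.8]
79 397 40 [354.9 167.6] [319.9 294.1]
79 467 0 [367.6 191.7] [297.3 297.3]
79 467 20 [368.1 187.6] [297.1 290.9]
79 467 40 [368.6 183.3] [296.9 284.4]
86 397 0 [356.1 175.2] [318.3 308.8]
86 397 20 [356.5 170.9] [318.3 302.2]
86 397 40 [356.8 166.6] [318.3 295.6]
86 467 0 [369.6 190.7] [295.6 298.7]
86 467 20 [370.1 186.5] [295.4 292.3]
86 467 40 [370.6 182.3] [295.1 285.7]
[430.68386276   5.79788506 212.4455254 ] [-0.2511, -0.3163, 2.0712, 0.0001, 1.3892, -0.3475]
```

All four pixel readings put the real fingertips about 40 mm above the TCP reading. From here I'll grasp around TCP z ≈ 0 or below. Cork A isn't needed, since three pots and two corks fill the row. Grey pot next.

Request:
step_arm(series=[[-0.2,0.01,0.3,0,0,0],[-0.2,0,0.3,0,0,0],[-0.17,0,0.3,0,0,0],[0,0,0.35,0,0,0],[0,0,0.35,0,0,0]])

```text
time: 23.25
ee_pos: [437.9, -52.0, 52.2]
orientation: [3.141, 0.0, 1.665]
ft_force: [1.1, -0.7, -0.3]
finger_gap: 0.998
grip_force: 0.0
```

Request:
step_arm(series=[[0,0,0.2,0,0,0],[0,0,0.1,0,0,0],[0,0,0.1,0,0,0],[0,0,0.1,0,0,0],[0,0,0,0,0,0]])

```text
time: 23.67
ee_pos: [437.4, -51.3, 2.7]
orientation: [-3.14, -0.001, 1.666]
ft_force: [-1.2, 0.2, 0.0]
finger_gap: 0.999
grip_force: 0.0
```

Request:
step_arm(series=[[0,0,0,0,0,0],[0,0,0,0,0,0],[0,0,0,0,0,0],[0,0,0,0,0,0],[0,0,0,0,0,0]], fingers=20)

```text
time: 24.08
ee_pos: [439.2, -52.1, 5.7]
orientation: [3.14, 0.001, 1.666]
ft_force: [-3.4, 1.4, 8.0]
finger_gap: 0.594
grip_force: 60.8
```

Request:
step_arm(series=[[0,0,0,0,0,0],[0,0,-0.1,0,0,0],[0,0,-0.3,0,0,0],[0,0,-0.4,0,0,0],[0,0,-0.3,0,0,0]])

```text
time: 24.5
ee_pos: [438.3, -51.8, 116.7]
orientation: [3.14, 0.001, 1.666]
ft_force: [2.2, -1.3, -1.5]
finger_gap: 0.596
grip_force: 62.2
```

Request:
step_arm(series=[[0.133,0.288,0,0,0,0],[0.133,0.288,0,0,0,0],[0.133,0.288,0,0,0,0],[0.133,0.288,0,0,0,0],[0.133,0.288,0,0,0,0]])

```text
time: 24.92
ee_pos: [576.2, 29.1, 114.7]
orientation: [3.14, 0.0, 1.666]
ft_force: [0.7, -0.4, -0.8]
finger_gap: 0.596
grip_force: 62.2
```

Request:
step_arm(series=[[0.133,0.288,0,0,0,0],[0,0,0,0,0,0],[0,0,0,0,0,0],[0,0,0,0,0,0]])

```text
time: 25.25
ee_pos: [601.8, 44.1, 113.9]
orientation: [-3.141, 0.0, 1.666]
ft_force: [-0.0, 0.1, -0.9]
finger_gap: 0.593
grip_force: 62.3
```

```bash
python3 - <<'E'
from h import *
for i in range(3): q=cam('scene');print(go(602.6,44.3),env.get_state()['finger_gap'])
for t in ('pot3_mid','pot1_mid','pot2_mid'):
    for r in env.trace(t,q)[:1]: print(t,r['bbox'],np.argwhere(r['mask']).mean(0)[::-1])
E
```

```text
(np.float64(0.4), np.float64(1.1), array([601.5,  43.8, 113.9]), np.float64(1.6656), 25.3) 0.5911768487125204
(np.float64(0.5), np.float64(1.2), array([601.5,  43.7, 113.9]), np.float64(1.6652), 25.35) 0.5942813156820173
(np.float64(0.6), np.float64(1.1), array([601.6,  43.6, 114. ]), np.float64(1.665), 25.4) 0.5912580157995911
pot3_mid [413.2, 190.9, 17.4, 22.2] [418.65051903 200.5017301 ]
pot1_mid [390.4, 200.9, 20.9, 24.2] [403.33035714 212.30952381]
pot2_mid [380.6, 182.5, 16.8, 30.3] [388.14775726 198.68337731]
```

Request:
step_arm(series=[[0,0.01,0.3,0,0,0],[0,0,0.35,0,0,0],[0,0,0.2,0,0,0],[0,0,0.12,0,0,0],[0,0,0.05,0,0,0]])

```text
time: 25.97
ee_pos: [601.1, 44.2, 10.8]
orientation: [-3.135, -0.001, 1.666]
ft_force: [-15.4, 0.4, 25.0]
finger_gap: 0.59
grip_force: 66.9
```

Request:
step_arm(series=[[0,0,0.02,0,0,0],[0,0,0,0,0,0],[0,0,0,0,0,0]])

```text
time: 26.22
ee_pos: [604.5, 44.0, 11.1]
orientation: [3.139, 0.001, 1.666]
ft_force: [0.5, -0.0, -1.3]
finger_gap: 0.592
grip_force: 62.3
```

Request:
step_arm(series=[[0,0,0,0,0,0],[0,0,0,0,0,0],[0,0,0,0,0,0],[0,0,0,0,0,0],[0,0,-0.2,0,0,0]], fingers=85)

```text
time: 26.63
ee_pos: [600.1, 44.5, 26.2]
orientation: [-3.134, -0.002, 1.666]
ft_force: [0.0, -0.1, -0.7]
finger_gap: 0.995
grip_force: 0.0
```

Request:
step_arm(series=[[0,0,-0.4,0,0,0],[0,0,-0.4,0,0,0],[0,0,-0.4,0,0,0],[-0.28,-0.21,-0.2,0,0,0],[-0.28,-0.21,-0.2,0,0,0]])

```text
time: 27.05
ee_pos: [567.8, -15.5, 192.9]
orientation: [3.137, 0.001, 1.669]
ft_force: [0.4, -1.3, -1.0]
finger_gap: 0.997
grip_force: 0.0
```

Request:
step_arm(series=[[-0.306,-0.227,0,0,0,0],[-0.306,-0.227,0,0,0,0],[-0.306,-0.227,0,0,0,0],[-0.306,-0.227,0,0,0,0],[-0.306,-0.227,0,0,0,0]])

```text
time: 27.47
ee_pos: [467.3, -179.9, 190.0]
orientation: [3.141, 0.001, 1.666]
ft_force: [1.2, -0.5, 0.0]
finger_gap: 0.997
grip_force: 0.0
```

Request:
step_arm(series=[[-0.306,-0.227,0,0,0,0],[-0.306,-0.227,0,0,0,0],[0,0,0,0,0,0],[0,0,0,0,0,0]])

```text
time: 27.8
ee_pos: [428.3, -245.2, 189.9]
orientation: [3.141, 0.0, 1.662]
ft_force: [0.4, 0.1, 0.3]
finger_gap: 0.995
grip_force: 0.0
```

```bash
python3 - <<'E'
from h import *
q=cam('scene')
for t in ('pot3_mid','pot1_mid','pot2_mid'):
    for r in env.trace(t,q)[:1]: print(t,r['bbox'],np.argwhere(r['mask']).mean(0)[::-1])
p=look('cork0_mid',58,'w10.png')
import pickle;pickle.dump({k:p[k] for k in p if k!='img'},open('w10.pkl','wb'))
print(go(0,0)); 
for c in ((418,-172),(440,-320),(582,-346)): print(np.round([proj(p,(*c,58)),proj(p,(*c,0))]))
E
```

```text
pot3_mid [405.6, 190.4, 23.6, 23.3] [417.49861496 200.04432133]
pot1_mid [391.5, 197.6, 18.2, 25.0] [403.46518987 210.10759494]
pot2_mid [377.5, 206.9, 20.7, 27.2] [387.3087886  221.24465558]
(np.float64(283.3), np.float64(-404.0), array([ 429.6, -242.8,  189.6]), np.float64(1.6681), 28.1)
[[315. 135.]
 [316. 136.]]
[[324. 307.]
 [323. 283.]]
[[472. 346.]
 [451. 318.]]
```

```bash
python3 - <<'E'
from h import *
im=cv2.imread('pics/w10.png')[80:400,230:530]
cv2.imwrite('pics/w10c.png',cv2.resize(im,(562,600),interpolation=cv2.INTER_CUBIC))
E
```

```text
(no output)
```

View pics/w10c.png

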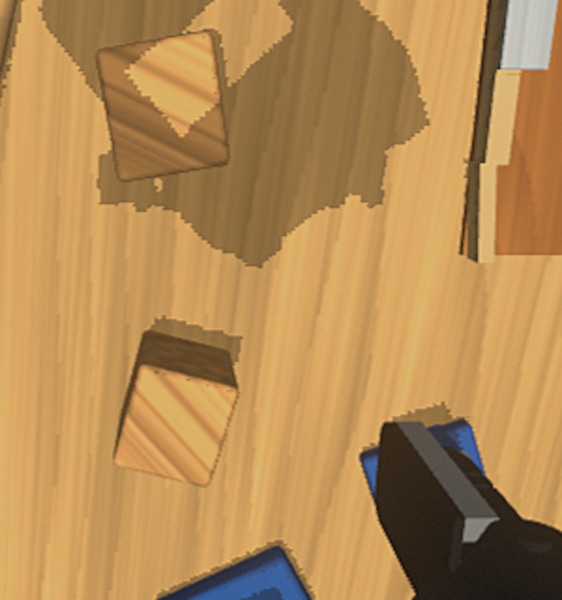

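Cork B's top corners (crop) are (97,50), (214,30), (228,160), (120,181). Cork C's are (138,362), (238,386), (209,487), (115,464). The block's nose-end base edge is partly hidden at (420,450).

```bash
python3 - <<'E'
from h import *
import pickle
p=pickle.load(open('w10.pkl','rb'));s=env.get_state()
for K in ([(97,50),(214,30),(228,160),(120,181)],[(138,362),(238,386),(209,487),(115,464)]):
    C=np.array([ray(p,230+u/1.875,80+v/1.875,58)[:2] for u,v in K])
    a=(C[0]-C[3]+C[1]-C[2])/2;b=(C[1]-C[0]+C[2]-C[3])/2
    print(C.mean(0),np.linalg.norm(a),np.linalg.norm(b),'yaw',np.arctan2(a[1],a[0]),np.arctan2(b[1],b[0])+np.pi/2,go(*C.mean(0)))
E
```

```text
[ 420.36674992 -173.12636705] 54.00332878657263 48.6532201644428 yaw 1.8139509291296803 1.842840178622182 (np.float64(70.2), np.float64(-2.4), array([ 429.6, -242.8,  189.6]), np.float64(1.6681), 28.1)
[ 439.60108274 -320.27531155] 54.960481041078374 48.52589454271575 yaw 1.4405528652873076 1.411103679643092 (np.float64(-78.1), np.float64(2.4), array([ 429.6, -242.8,  189.6]), np.float64(1.6681), 28.1)
```

Request:
step_arm(series=[[0.25,-0.012,0.2,0,0,0],[0.25,-0.012,0.2,0,0,0],[0.2,0,0.2,0,0,0],[0,0,0.3,0,0,-0.052],[0,0,0.3,0,0,-0.052]])

```text
time: 28.52
ee_pos: [420.8, -172.9, 69.3]
orientation: [3.14, 0.002, 1.837]
ft_force: [0.4, -0.4, 0.7]
finger_gap: 0.997
grip_force: 0.0
```

Request:
step_arm(series=[[0,0,0.25,0,0,0],[0,0,0.2,0,0,0],[0,0,0.15,0,0,0],[0,0,0.05,0,0,0],[0,0,0,0,0,0]])

```text
time: 28.93
ee_pos: [419.3, -173.1, 3.5]
orientation: [-3.14, -0.002, 1.831]
ft_force: [0.2, -0.7, -0.1]
finger_gap: 0.992
grip_force: 0.0
```

Request:
step_arm(series=[[0,0,0.05,0,0,0],[0,0,0.05,0,0,0],[0,0,0,0,0,0]])

```text
time: 29.18
ee_pos: [420.1, -174.3, -5.3]
orientation: [3.141, 0.0, 1.83]
ft_force: [0.1, 0.3, 0.7]
finger_gap: 0.996
grip_force: 0.0
```

Request:
step_arm(series=[[0,0,0,0,0,0],[0,0,0,0,0,0],[0,0,0,0,0,0],[0,0,0,0,0,0],[0,0,0,0,0,0]], fingers=20)

```text
time: 29.6
ee_pos: [420.7, -175.0, -4.5]
orientation: [3.141, 0.001, 1.829]
ft_force: [0.0, 0.5, 3.4]
finger_gap: 0.571
grip_force: 63.3
```

Request:
step_arm(series=[[0,0,-0.1,0,0,0],[0,0,-0.3,0,0,0],[0,0,-0.3,0,0,0],[0,0,-0.3,0,0,0.052],[0,0,-0.2,0,0,0.052]])

```text
time: 30.02
ee_pos: [420.7, -174.8, 118.0]
orientation: [3.139, 0.002, 1.662]
ft_force: [0.8, -1.5, -0.4]
finger_gap: 0.573
grip_force: 62.7
```

Request:
step_arm(series=[[0.203,0.289,0,0,0,0],[0.203,0.289,0,0,0,0],[0.203,0.289,0,0,0,0],[0.203,0.289,0,0,0,0],[0.203,0.289,0,0,0,0]])

```text
time: 30.43
ee_pos: [555.0, -58.1, 115.1]
orientation: [-3.141, -0.0, 1.666]
ft_force: [0.3, -1.0, -0.9]
finger_gap: 0.574
grip_force: 62.9
```

Request:
step_arm(series=[[0.203,0.289,0,0,0,0],[0.203,0.289,0,0,0,0],[0,0,0,0,0,0],[0,0,0,0,0,0],[0,0,0,0,0,0]])

```text
time: 30.85
ee_pos: [607.1, -13.7, 114.5]
orientation: [-3.14, -0.0, 1.666]
ft_force: [0.4, -0.2, -0.9]
finger_gap: 0.572
grip_force: 62.8
```

```bash
python3 - <<'E'
from h import *
for i in range(3): q=cam('scene');print(go(608.6,-13.3),env.get_state()['finger_gap'])
E
```

```text
(np.float64(0.7), np.float64(1.8), array([606.9, -14.1, 114.6]), np.float64(1.6653), 30.9) 0.5710615824528216
(np.float64(0.9), np.float64(1.8), array([606.9, -14.4, 114.7]), np.float64(1.6648), 30.95) 0.5716291379214223
(np.float64(1.1), np.float64(1.7), array([607. , -14.5, 114.8]), np.float64(1.6646), 31.0) 0.5708411691908674
```

Request:
step_arm(series=[[0.01,0.018,0.3,0,0,0],[0,0,0.35,0,0,0],[0,0,0.25,0,0,0],[0,0,0.13,0,0,0],[0,0,0.06,0,0,0]])

```text
time: 31.42
ee_pos: [607.4, -12.8, 3.4]
orientation: [-3.137, -0.001, 1.665]
ft_force: [-1.1, -0.8, -0.7]
finger_gap: 0.572
grip_force: 62.8
```

Request:
step_arm(series=[[0,0,0.03,0,0,0],[0,0,0.02,0,0,0],[0,0,0,0,0,0]])

```text
time: 31.67
ee_pos: [610.7, -12.9, 2.1]
orientation: [3.139, 0.001, 1.666]
ft_force: [-0.3, -1.1, -0.9]
finger_gap: 0.573
grip_force: 62.8
```

Request:
step_arm(series=[[0,0,0,0,0,0],[0,0,0,0,0,0],[0,0,0,0,0,0],[0,0,0,0,0,0],[0,0,-0.2,0,0,0]], fingers=85)

```text
time: 32.08
ee_pos: [606.4, -11.9, 17.4]
orientation: [-3.135, -0.002, 1.666]
ft_force: [0.1, -0.3, -1.1]
finger_gap: 0.998
grip_force: 0.0
```

Request:
step_arm(series=[[0,0,-0.4,0,0,0],[0,0,-0.4,0,0,0],[0,0,-0.2,0,0,0],[-0.322,-0.219,0,0,0,0],[-0.322,-0.219,0,0,0,0]])

```text
time: 32.5
ee_pos: [573.8, -80.9, 123.7]
orientation: [3.136, 0.003, 1.67]
ft_force: [0.2, 0.0, -1.4]
finger_gap: 0.998
grip_force: 0.0
```

Request:
step_arm(series=[[-0.322,-0.219,0,0,0,0],[-0.322,-0.219,0,0,0,0],[-0.322,-0.219,0,0,0,0],[-0.322,-0.219,0,0,0,0],[-0.322,-0.219,0,0,0,0]])

```text
time: 32.92
ee_pos: [477.3, -252.9, 121.2]
orientation: [3.141, 0.001, 1.666]
ft_force: [1.1, -0.2, 0.1]
finger_gap: 0.995
grip_force: 0.0
```

Request:
step_arm(series=[[-0.322,-0.219,0,0,0,0],[-0.322,-0.219,0,0,0,0],[0,0,0,0,0,0.0765],[0,0,0,0,0,0.0765],[0,0,0,0,0,0]])

```text
time: 33.33
ee_pos: [440.4, -320.6, 120.9]
orientation: [3.141, 0.0, 1.422]
ft_force: [-0.2, -0.5, -0.5]
finger_gap: 0.995
grip_force: 0.0
```

```bash
python3 - <<'E'
from h import *
for i in range(2):
  q=cam('scene','s11.png')
  for t in ('pot3_mid','pot1_mid','pot2_mid','cork0_mid','block_grip'):
    for r in env.trace(t,q)[:4]: print(t,round(r['confidence'],2),np.round(r['bbox']),np.argwhere(r['mask']).mean(0)[::-1].round(1))
print(go(439.6,-320.3))
p=cam('wrist','w11.png')
for r in env.trace('cork0_mid',p)[:3]: print(r['confidence'],r['bbox'],proj(p,(439.6,-320.3,58)))
E
```

```text
pot3_mid 0.72 [298. 181. 144. 115.] [358.1 249.8]
pot3_mid 0.71 [253. 174.  69.  30.] [292.4 188.2]
pot3_mid 0.62 [410. 189.  20.  24.] [417.8 199.4]
pot1_mid 0.73 [390. 196.  20.  28.] [403.  210.2]
pot1_mid 0.58 [297. 184. 145. 109.] [357.9 250.2]
pot2_mid 0.73 [378. 207.  19.  27.] [388.2 219.4]
cork0_mid 0.57 [229. 229.  31.  30.] [242.8 241.7]
cork0_mid 0.37 [301. 182. 141. 113.] [357.4 250.5]
block_grip 0.95 [242. 272.  30.  38.] [258.6 289.9]
block_grip 0.84 [180. 263.  45.  38.] [203.3 284.5]
block_grip 0.66 [144. 304.  35.  41.] [162.8 323.8]
block_grip 0.62 [427. 228.  40.  44.] [446.  249.2]
pot3_mid 0.83 [407. 188.  20.  23.] [417.7 199.4]
pot3_mid 0.57 [299. 183. 142. 113.] [357.9 249.9]
pot1_mid 0.77 [389. 197.  21.  28.] [403.1 210.2]
pot2_mid 0.8 [379. 207.  17.  30.] [388.6 219.9]
cork0_mid 0.89 [232. 228.  29.  30.] [242.6 241.8]
cork0_mid 0.57 [299. 184. 142. 111.] [355.3 251.9]
block_grip 0.69 [182. 262.  41.  41.] [203.2 284.7]
block_grip 0.63 [140. 304.  40.  42.] [162.9 323.8]
block_grip 0.59 [243. 274.  29.  35.] [258.8 289.9]
(np.float64(-0.8), np.float64(-1.2), array([ 440.9, -319.6,  120.7]), np.float64(1.4261), 33.9333)
0.77 [282.6, 195.0, 73.8, 92.1] (np.float64(318.97439928241045), np.float64(246.0621184573558))
```

Request:
step_arm(series=[[0,0,0.3,0,0,0],[0,0,0.35,0,0,0],[0,0,0.3,0,0,0],[0,0,0.2,0,0,0],[0,0,0.07,0,0,0]])

```text
time: 34.45
ee_pos: [438.7, -317.5, -5.0]
orientation: [-3.136, -0.004, 1.426]
ft_force: [-0.8, 1.4, -0.6]
finger_gap: 0.995
grip_force: 0.0
```

Request:
step_arm(series=[[0,0,0.04,0,0,0],[0,0,0,0,0,0],[0,0,0,0,0,0]])

```text
time: 34.7
ee_pos: [441.8, -320.7, -3.9]
orientation: [3.14, 0.002, 1.426]
ft_force: [-0.4, 0.2, 1.3]
finger_gap: 0.992
grip_force: 0.0
```

Request:
step_arm(series=[[0,0,0,0,0,0],[0,0,0,0,0,0],[0,0,0,0,0,0],[0,0,0,0,0,0],[0,0,0,0,0,0]], fingers=20)

```text
time: 35.12
ee_pos: [441.8, -320.7, -3.9]
orientation: [3.14, 0.002, 1.426]
ft_force: [0.1, -0.8, 5.2]
finger_gap: 0.573
grip_force: 63.6
```

Request:
step_arm(series=[[0,0,-0.1,0,0,0],[0,0,-0.3,0,0,0],[0,0,-0.3,0,0,0],[0,0,-0.3,0,0,-0.0765],[0,0,-0.2,0,0,-0.0765]])

```text
time: 35.53
ee_pos: [441.5, -320.3, 118.0]
orientation: [3.14, 0.003, 1.672]
ft_force: [-0.3, -0.9, 0.3]
finger_gap: 0.576
grip_force: 62.9
```

Request:
step_arm(series=[[0.2815,0.2465,0,0,0,0],[0.2815,0.2465,0,0,0,0],[0.2815,0.2465,0,0,0,0],[0.2815,0.2465,0,0,0,0],[0.2815,0.2465,0,0,0,0]])

```text
time: 35.95
ee_pos: [550.6, -166.2, 115.0]
orientation: [-3.141, -0.0, 1.666]
ft_force: [0.9, -0.3, -0.4]
finger_gap: 0.573
grip_force: 62.9
```

Request:
step_arm(series=[[0.2815,0.2465,0,0,0,0],[0.2815,0.2465,0,0,0,0],[0.2815,0.2465,0,0,0,0],[0,0,0,0,0,0],[0,0,0,0,0,0]])

```text
time: 36.37
ee_pos: [616.1, -75.0, 114.6]
orientation: [-3.141, -0.0, 1.669]
ft_force: [-0.3, -0.4, -0.2]
finger_gap: 0.57
grip_force: 62.9
```

```bash
python3 - <<'E'
from h import *
for i in range(4): q=cam('scene');print(go(615.3,-77),env.get_state()['finger_gap'])
E
```

```text
(np.float64(-0.8), np.float64(-0.3), array([615.5, -76.2, 114.5]), np.float64(1.6674), 36.4167) 0.5743250826347566
(np.float64(-0.0), np.float64(0.1), array([615.2, -77. , 114.5]), np.float64(1.666), 36.4667) 0.5714844095130818
(np.float64(0.5), np.float64(0.2), array([615.1, -77.5, 114.6]), np.float64(1.665), 36.5167) 0.5737661254946843
(np.float64(0.8), np.float64(0.3), array([615.1, -77.8, 114.6]), np.float64(1.6644), 36.5667) 0.5762863591664802
```

Request:
step_arm(series=[[0,0,0.3,0,0,0],[0,0,0.3,0,0,0],[0,0,0.18,0,0,0],[0,0,0.05,0,0,0],[0,0,0,0,0,0]])

```text
time: 36.98
ee_pos: [614.0, -77.4, 30.0]
orientation: [-3.138, -0.001, 1.664]
ft_force: [-0.3, -0.2, -0.7]
finger_gap: 0.573
grip_force: 62.9
```

Request:
step_arm(series=[[0.03,0,0,0,0,0],[0.03,0,0,0,0,0],[0.02,0,0,0,0,0],[0,0,0,0,0,0]])

```text
time: 37.32
ee_pos: [615.9, -68.6, 33.2]
orientation: [3.139, 0.001, 1.666]
ft_force: [0.5, -0.2, -1.0]
finger_gap: 0.57
grip_force: 62.9
```

Request:
step_arm(series=[[0.02,0,0,0,0,0],[0.02,0,0,0,0,0],[0.02,0,0,0,0,0],[0,0,0,0,0,0]])

```text
time: 37.65
ee_pos: [614.9, -63.3, 32.3]
orientation: [3.141, 0.001, 1.666]
ft_force: [0.8, -2.0, 2.5]
finger_gap: 0.572
grip_force: 63.0
```

Request:
step_arm(series=[[0.01,0,0,0,0,0],[0.01,0,0,0,0,0],[0,0,0,0,0,0],[0,0,0,0,0,0]])

```text
time: 37.98
ee_pos: [614.7, -61.4, 32.1]
orientation: [3.141, 0.001, 1.666]
ft_force: [1.0, -4.3, 2.3]
finger_gap: 0.573
grip_force: 63.0
```

Request:
step_arm(series=[[0.015,0,0,0,0,0],[0,0,0,0,0,0],[-0.02,-0.005,0,0,0,0],[0,0,0.1,0,0,0],[0,0,0.1,0,0,0]])

```text
time: 38.4
ee_pos: [613.5, -60.8, 10.7]
orientation: [-3.141, -0.001, 1.666]
ft_force: [-0.2, -0.2, -0.3]
finger_gap: 0.574
grip_force: 63.0
```

Request:
step_arm(series=[[0,0,0.05,0,0,0],[0,0,0.04,0,0,0],[0,0,0.02,0,0,0],[0,0,0,0,0,0]])

```text
time: 38.73
ee_pos: [613.5, -60.9, 1.1]
orientation: [-3.14, -0.001, 1.666]
ft_force: [-3.7, 0.9, 6.6]
finger_gap: 0.576
grip_force: 63.6
```

```bash
python3 - <<'E'
from h import *
for i in range(2): q=cam('scene');s=env.get_state();print(s['ee_pos'],s['ft_force'])
E
```

```text
[613.62306359 -60.96353456   1.12589246] [-3.10501732  1.98239863  7.9338094 ]
[613.60717854 -60.95809958   1.11293171] [-3.22859514  0.85763824  6.91297818]
```

Request:
step_arm(series=[[0,0,0,0,0,0],[0,0,0,0,0,0],[0,0,0,0,0,0],[0,0,0,0,0,0],[0,0,-0.2,0,0,0]], fingers=85)

```text
time: 39.25
ee_pos: [610.3, -60.5, 16.5]
orientation: [-3.134, -0.003, 1.666]
ft_force: [-0.5, 0.3, -0.4]
finger_gap: 0.993
grip_force: 0.0
```

Request:
step_arm(series=[[0,0,-0.4,0,0,0],[0,0,-0.4,0,0,0],[0,0,-0.4,0,0,0],[0,0,-0.4,0,0,0],[-0.365,-0.055,-0.1,0,0,0]])

```text
time: 39.67
ee_pos: [615.7, -95.2, 199.1]
orientation: [3.13, 0.003, 1.672]
ft_force: [1.9, -0.5, 0.8]
finger_gap: 0.991
grip_force: 0.0
```

Request:
step_arm(series=[[-0.365,-0.055,0,0,0,0],[-0.365,-0.055,0,0,0,0],[-0.365,-0.055,0,0,0,0],[-0.365,-0.055,0,0,0,0],[-0.365,-0.055,0,0,0,0]])

```text
time: 40.08
ee_pos: [601.3, -284.2, 190.5]
orientation: [-3.142, -0.0, 1.666]
ft_force: [0.2, 0.1, -0.2]
finger_gap: 0.997
grip_force: 0.0
```

Request:
step_arm(series=[[-0.365,-0.055,0,0,0,0],[-0.365,-0.055,0,0,0,0],[-0.365,-0.055,0,0,0,0],[-0.365,-0.055,0,0,0,0],[0,0,0,0,0,0]])

```text
time: 40.5
ee_pos: [591.7, -436.6, 189.7]
orientation: [-3.141, 0.002, 1.66]
ft_force: [-0.8, -0.0, 0.2]
finger_gap: 0.997
grip_force: 0.0
```

```bash
cat > blk.py <<'E'
from h import *
from scipy.optimize import minimize
def boxes(x,y,a):
    R=np.array([[np.cos(a),-np.sin(a)],[np.sin(a),np.cos(a)]])
    for (x0,x1,y0,y1,z0,z1) in ((-32,32,-33,12,0,12),(-15,15,-20,20,12,60)):
        yield [(*(R@[u,v]+[x,y]),z) for u in(x0,x1) for v in(y0,y1) for z in(z0,z1)]
def sil(p,q):
    m=np.zeros((480,640),np.uint8)
    for B in boxes(*q):
        cv2.fillConvexPoly(m,cv2.convexHull(np.array([proj(p,b) for b in B],np.float32)).astype(np.int32),1)
    return m>0
def blue(p,near):
    h=cv2.cvtColor(p['img'],cv2.COLOR_BGR2HSV);m=((h[...,0]>95)&(h[...,0]<130)&(h[...,1]>110)&(h[...,2]>25)).astype(np.uint8)
    m=cv2.morphologyEx(m,cv2.MORPH_CLOSE,np.ones((9,9)));n,l,st,c=cv2.connectedComponentsWithStats(m)
    k=min((i for i in range(1,n) if st[i,4]>150),key=lambda i:np.hypot(*(c[i]-near)))
    return l==k,st[k],c[k]
def fit(p,guess):
    m,st,c=blue(p,proj(p,(*guess,20)));print('blob',st,c)
    iou=lambda q:1-(lambda s:(s&m).sum()/max(1,(s|m).sum()))(sil(p,q))
    R=[]
    for a in np.arange(-np.pi,np.pi,np.pi/8):
        r=minimize(iou,[*guess,a],method='Nelder-Mead',options=dict(initial_simplex=[[guess[0],guess[1],a],[guess[0]+15,guess[1],a],[guess[0],guess[1]+15,a],[guess[0],guess[1],a+.3]],maxiter=200));R.append((1-r.fun,r.x.round(3).tolist()))
    R.sort(reverse=True);return R[:5],m
E
python3 - <<'E'
from blk import *
q=cam('scene')
for t in ('pot3_mid','pot1_mid','pot2_mid'):
    for r in env.trace(t,q)[:3]: print(t,round(r['confidence'],2),np.round(r['bbox']),np.argwhere(r['mask']).mean(0)[::-1].round(1))
p=cam('wrist','w12.png');print(go(0,0))
R,m=fit(p,(588,-352));print(*R,sep='\n')
h=p['img'];v=cv2.cvtColor(h,cv2.COLOR_BGR2HSV)
E
```

```text
pot3_mid 0.92 [408. 188.  20.  25.] [418.9 198.5]
pot1_mid 0.76 [392. 196.  20.  29.] [404.8 209.7]
pot2_mid 0.58 [254. 175.  70.  28.] [291.7 188.3]
pot2_mid 0.53 [379. 208.  18.  24.] [390.2 219. ]
(np.float64(483.9), np.float64(-550.0), array([ 594. , -428.7,  190.5]), np.float64(1.6671), 40.75)
blob [ 315  101   75   72 3813] [352.31943352 137.87804878]
(np.float64(0.9239156772473952), [613.144, -351.372, 0.324])
(np.float64(0.9234681520949383), [613.642, -351.448, 0.309])
(np.float64(0.9224054316197866), [613.742, -351.574, 0.371])
(np.float64(0.9192381870781099), [612.896, -351.549, 0.32])
(np.float64(0.819410042783157), [620.288, -362.74, -2.438])
```

```bash
python3 - <<'E'
from blk import *
q=cam('scene')
for r in env.trace('block_grip',q)[:4]: print(np.round(r['bbox']),np.argwhere(r['mask']).mean(0)[::-1].round(1))
R,m=fit(q,(600,-352));print(*R[:3],sep='\n')
p=cam('wrist')
R,m=fit(p,(600,-352));print(*R[:3],sep='\n');print(go(*R[0][1][:2]))
E
```

```text
[251. 282.  25.  37.] [263.8 299.3]
[182. 260.  43.  43.] [203.1 284.7]
[144. 305.  36.  40.] [162.6 324.1]
blob [186 267  37  33 433] [202.9630485 280.2817552]
(np.float64(0.0), [600.0, -352.0, 2.749])
(np.float64(0.0), [600.0, -352.0, 2.356])
(np.float64(0.0), [600.0, -352.0, 1.963])
blob [ 315  102   74   72 3803] [351.75151196 138.31396266]
(np.float64(0.927943331704934), [613.933, -351.71, 0.354])
(np.float64(0.9275609756097561), [613.729, -351.458, 0.347])
(np.float64(0.9252495738982226), [614.616, -351.605, 0.339])
(np.float64(74.8), np.float64(27.1), array([ 594.2, -428.8,  190.9]), np.float64(1.6675), 40.9)
```

The scene centroid moved from (259,290) to (264,299), so the block was knocked aside meanwhile. The fit puts it at (614,-352), yaw 0.34, nose towards +y. Grasping it there.

Request:
step_arm(series=[[0.25,0.09,0.2,0,0,0],[0.25,0.09,0.2,0,0,0],[0.248,0.091,0.2,0,0,0],[0,0,0.25,0,0,-0.078],[0,0,0.25,0,0,-0.078]])

```text
time: 41.32
ee_pos: [614.7, -350.5, 80.6]
orientation: [3.141, 0.001, 1.92]
ft_force: [0.3, -0.2, 0.8]
finger_gap: 0.993
grip_force: 0.0
```

Request:
step_arm(series=[[0,0,0.3,0,0,0],[0,0,0.25,0,0,0],[0,0,0.15,0,0,0],[0,0,0.1,0,0,0],[0,0,0.05,0,0,0]])

```text
time: 41.73
ee_pos: [613.3, -352.3, -5.4]
orientation: [-3.141, -0.001, 1.911]
ft_force: [1.0, -0.0, -0.6]
finger_gap: 0.994
grip_force: 0.0
```

Request:
step_arm(series=[[0,0,0,0,0,0],[0,0,0,0,0,0]])

```text
time: 41.9
ee_pos: [614.5, -353.7, -2.8]
orientation: [3.14, 0.002, 1.911]
ft_force: [0.3, 0.7, -0.0]
finger_gap: 0.998
grip_force: 0.0
```

Request:
step_arm(series=[[0,0,0,0,0,0],[0,0,0,0,0,0],[0,0,0,0,0,0],[0,0,0,0,0,0],[0,0,0,0,0,0]], fingers=0, grip_force=80)

```text
time: 42.32
ee_pos: [614.2, -353.4, -3.1]
orientation: [3.141, 0.001, 1.911]
ft_force: [0.6, -1.2, -0.2]
finger_gap: 0.339
grip_force: 78.9
```

Request:
step_arm(series=[[0,0,0,0,0,0],[0,0,0,0,0,0]])

```text
time: 42.48
ee_pos: [614.1, -353.4, -3.5]
orientation: [3.141, 0.001, 1.911]
ft_force: [0.6, -0.2, 3.2]
finger_gap: 0.338
grip_force: 79.7
```

Request:
step_arm(series=[[0,0,-0.1,0,0,0],[0,0,-0.2,0,0,0],[0,0,-0.2,0,0,0],[0,0,-0.2,0,0,0.0755],[0,0,0,0,0,0.0755]])

```text
time: 42.9
ee_pos: [615.7, -354.7, 71.0]
orientation: [3.137, 0.005, 1.668]
ft_force: [0.9, -1.0, 0.2]
finger_gap: 0.337
grip_force: 79.1
```

Request:
step_arm(series=[[0.307,0.06,0,0,0,0],[0.307,0.06,0,0,0,0],[0.307,0.06,0,0,0,0],[0.307,0.06,0,0,0,0],[0.307,0.06,0,0,0,0]])

```text
time: 43.32
ee_pos: [626.9, -195.5, 65.4]
orientation: [-3.14, -0.001, 1.673]
ft_force: [0.3, -0.5, -1.4]
finger_gap: 0.338
grip_force: 79.2
```

Request:
step_arm(series=[[0,0,0,0,0,0],[0,0,0,0,0,0],[0,0,0,0,0,0]])

```text
time: 43.57
ee_pos: [627.4, -197.3, 65.6]
orientation: [-3.141, 0.0, 1.674]
ft_force: [0.3, -0.5, -2.2]
finger_gap: 0.334
grip_force: 79.3
```

```bash
python3 - <<'E'
from h import *
p=cam('wrist','w13.png');q=cam('scene','s13.png')
for i in range(3): cam('side');print(go(628,-197.8),env.get_state()['finger_gap'])
# tray edges in wrist: predicted pixels for lips, catch, mouth
c,s=np.cos(.104),np.sin(.104)
def T(X): return (608.75+c*X[0]-s*X[1],-14.3+s*X[0]+c*X[1],X[2])
for X in ((-24,-84,23.5),(-24,-124,23.5),(24,-84,23.5),(24,-124,23.5),(25.5,-132,11)): print(X,np.round(proj(p,T(X)),1))
h=cv2.cvtColor(p['img'],cv2.COLOR_BGR2HSV)
g=(h[...,1]<40)&(h[...,2]>120)&(h[...,2]<225)
n,l,st,ce=cv2.connectedComponentsWithStats(g.astype(np.uint8))
for i in range(1,n):
    if st[i,4]>60: print('grey',st[i],ce[i].round(1))
y=((abs(h[...,0].astype(int)-29)<4)&(h[...,1]>200)&(h[...,2]>100));print('yellow',np.argwhere(y).mean(0)[::-1],np.argwhere(y).min(0)[::-1],np.argwhere(y).max(0)[::-1],y.sum())
E
```

```text
(np.float64(0.6), np.float64(0.6), array([ 627.5, -198.4,   65.7]), np.float64(1.6723), 43.7167) 0.3373688584941291
(np.float64(0.6), np.float64(0.5), array([ 627.5, -198.4,   65.7]), np.float64(1.6722), 43.7667) 0.3336725112143372
(np.float64(0.4), np.float64(0.5), array([ 627.5, -198.3,   65.7]), np.float64(1.6723), 43.8167) 0.33557594748170566
(-24, -84, 23.5) [278.1  79.8]
(-24, -124, 23.5) [280.2 154.8]
(24, -84, 23.5) [365.7  79.8]
(24, -124, 23.5) [363.4 154.8]
(25.5, -132, 11) [363.2 167.3]
grey [633   0   7  30 144] [636.8  11.7]
grey [ 236   81   42   71 2795] [256.9 115.7]
grey [ 361   81   43   72 2607] [382.4 117.6]
grey [277 272  87  13 705] [322.7 276.3]
grey [256 333  14  12  83] [265.  337.4]
grey [371 333  14  12  82] [374.8 337.5]<stdin>:13: RuntimeWarning: Mean of empty slice.
  ret = um.true_divide(
Traceback (most recent call last):
ValueError: zero-size array to reduction operation minimum which has no identity
```

Lips are found at px 236–278 and 361–404, so the tray is about 1 mm left of the model. I'll correct for that and set the block down.

Request:
step_arm(series=[[0,-0.008,0.2,0,0,0],[0,0,0.2,0,0,0],[0,0,0.13,0,0,0],[0,0,0.06,0,0,0],[0,0,0,0,0,0]])

```text
time: 44.23
ee_pos: [625.5, -196.9, 4.6]
orientation: [-3.138, -0.002, 1.673]
ft_force: [-0.9, -0.6, -0.9]
finger_gap: 0.334
grip_force: 79.3
```

Request:
step_arm(series=[[0,0,0.03,0,0,0],[0,0,0.02,0,0,0],[0,0,0,0,0,0]])

```text
time: 44.48
ee_pos: [627.4, -197.6, 2.3]
orientation: [3.141, 0.001, 1.674]
ft_force: [0.5, -0.2, -0.9]
finger_gap: 0.333
grip_force: 79.3
```

```bash
python3 - <<'E'
from h import *
for i in range(2): cam('side');s=env.get_state();print(go(628,-197.8),s['ft_force'])
E
```

```text
(np.float64(-0.3), np.float64(0.6), array([ 627.4, -197.6,    2.4]), np.float64(1.6737), 44.5333) [-2.02523932e-04  1.05490077e-01 -1.46189148e+00]
(np.float64(-0.3), np.float64(0.6), array([ 627.4, -197.5,    2.5]), np.float64(1.6738), 44.5833) [-0.35778153 -0.3553067  -1.70114363]
```

Request:
step_arm(series=[[0,0,0.012,0,0,0],[0,0,0,0,0,0],[0,0,0,0,0,0]])

```text
time: 44.83
ee_pos: [627.6, -197.6, 1.5]
orientation: [3.14, 0.001, 1.674]
ft_force: [0.6, 0.6, 2.0]
finger_gap: 0.338
grip_force: 79.5
```

Request:
step_arm(series=[[0.06,0,0,0,0,0],[0.06,0,0,0,0,0],[0.06,0,0,0,0,0],[0,0,0,0,0,0]])

```text
time: 45.17
ee_pos: [625.4, -179.1, 1.5]
orientation: [3.141, 0.002, 1.675]
ft_force: [-1.5, -2.5, 6.4]
finger_gap: 0.338
grip_force: 80.2
```

Request:
step_arm(series=[[0.05,0,0,0,0,0],[0.05,0,0,0,0,0],[0.05,0,0,0,0,0],[0,0,0,0,0,0]])

```text
time: 45.5
ee_pos: [623.7, -164.5, 1.5]
orientation: [3.141, 0.002, 1.675]
ft_force: [-2.3, -2.5, 6.1]
finger_gap: 0.335
grip_force: 80.4
```

Request:
step_arm(series=[[0.05,0,0,0,0,0],[0.05,0,0,0,0,0],[0.05,0,0,0,0,0],[0,0,0,0,0,0]])

```text
time: 45.83
ee_pos: [622.3, -149.3, 1.5]
orientation: [3.141, 0.001, 1.675]
ft_force: [-2.2, -2.5, 6.4]
finger_gap: 0.336
grip_force: 80.4
```

Request:
step_arm(series=[[0.04,0,0,0,0,0],[0.04,0,0,0,0,0],[0.04,0,0,0,0,0],[0.03,0,0,0,0,0],[0,0,0,0,0,0]])

```text
time: 46.25
ee_pos: [620.9, -134.6, 1.5]
orientation: [3.141, 0.001, 1.674]
ft_force: [-0.9, -3.8, 6.9]
finger_gap: 0.331
grip_force: 80.3
```

Request:
step_arm(series=[[0.03,0,0,0,0,0],[0.03,0,0,0,0,0],[0.03,0,0,0,0,0],[0,0,0,0,0,0]])

```text
time: 46.58
ee_pos: [620.0, -125.7, 1.5]
orientation: [3.141, 0.001, 1.674]
ft_force: [-1.4, -4.2, 6.7]
finger_gap: 0.334
grip_force: 80.4
```

Request:
step_arm(series=[[0.03,0,0,0,0,0],[0.03,0,0,0,0,0],[0.02,0,0,0,0,0],[0,0,0,0,0,0]])

```text
time: 46.92
ee_pos: [619.2, -117.8, 1.5]
orientation: [3.141, 0.001, 1.674]
ft_force: [-0.9, -3.3, 6.8]
finger_gap: 0.337
grip_force: 80.4
```

Request:
step_arm(series=[[0.02,0,0,0,0,0],[0.02,0,0,0,0,0],[0,0,0,0,0,0]])

```text
time: 47.17
ee_pos: [618.8, -113.9, 1.5]
orientation: [3.141, 0.002, 1.674]
ft_force: [-1.0, -4.7, 6.5]
finger_gap: 0.34
grip_force: 80.3
```

Request:
step_arm(series=[[0.02,0,0,0,0,0],[0.01,0,0,0,0,0],[0,0,0,0,0,0]])

```text
time: 47.42
ee_pos: [618.8, -110.7, 1.5]
orientation: [3.14, 0.001, 1.674]
ft_force: [0.8, -2.6, 5.2]
finger_gap: 0.336
grip_force: 80.2
```

Request:
step_arm(series=[[0.015,0,0,0,0,0],[0.01,0,0,0,0,0],[0,0,0,0,0,0]])

```text
time: 47.67
ee_pos: [618.8, -110.0, 1.6]
orientation: [3.139, 0.004, 1.674]
ft_force: [1.2, -7.8, 3.5]
finger_gap: 0.337
grip_force: 79.9
```

Request:
step_arm(series=[[0.015,0,0,0,0,0],[0.01,0,0,0,0,0],[0,0,0,0,0,0]])

```text
time: 47.92
ee_pos: [618.8, -109.7, 1.7]
orientation: [3.139, 0.008, 1.674]
ft_force: [0.1, -15.7, 2.1]
finger_gap: 0.336
grip_force: 79.7
```

It stopped firmly at the step, and the side force of the catch vanished. I'll relieve the push, release, rise and check.

Request:
step_arm(series=[[-0.03,0,0,0,0,0],[0,0,0,0,0,0],[0,0,0,0,0,0]])

```text
time: 48.17
ee_pos: [618.8, -109.9, 1.6]
orientation: [3.139, 0.003, 1.674]
ft_force: [1.1, -6.7, 5.2]
finger_gap: 0.335
grip_force: 80.1
```

Request:
step_arm(series=[[0,0,0,0,0,0],[0,0,0,0,0,0],[0,0,0,0,0,0],[0,0,0,0,0,0],[0,0,0,0,0,0]], fingers=70)

```text
time: 48.58
ee_pos: [617.2, -108.1, -0.1]
orientation: [-3.141, -0.001, 1.674]
ft_force: [-0.3, -0.8, -0.8]
finger_gap: 0.822
grip_force: 0.0
```

Request:
step_arm(series=[[0,0,-0.2,0,0,0],[0,0,-0.4,0,0,0],[0,0,-0.4,0,0,0],[0,0,-0.4,0,0,0],[0,0,-0.4,0,0,0]])

```text
time: 49.0
ee_pos: [617.2, -108.3, 182.0]
orientation: [-3.141, -0.001, 1.674]
ft_force: [0.8, -0.5, 0.1]
finger_gap: 0.821
grip_force: 0.0
```

Request:
step_arm(series=[[-0.4,0,0,0,0,0],[-0.4,0,0,0,0,0],[-0.3,0,0,0,0,0],[0,0,0,0,0,0],[0,0,0,0,0,0]])

```text
time: 49.42
ee_pos: [628.7, -219.2, 179.9]
orientation: [-3.141, -0.001, 1.671]
ft_force: [-0.9, 0.1, -1.5]
finger_gap: 0.821
grip_force: 0.0
```

```bash
python3 - <<'E'
from blk import *
p=cam('wrist','w14.png');print(go(0,0))
R,m=fit(p,(618.8,-109));print(*R[:3],sep='\n')
c,s=np.cos(.104),np.sin(.104)
T=lambda X:(608.75+c*X[0]-s*X[1],-14.3+s*X[0]+c*X[1],X[2])
print('home',T((0,-96,0)),'tip',proj(p,T((25.5,-132,11))),'pivot',proj(p,T((34.5,-161,11))))
h=cv2.cvtColor(p['img'],cv2.COLOR_BGR2HSV)
y=((h[...,0]>24)&(h[...,0]<34)&(h[...,1]>190)&(h[...,2]>90))
n,l,st,ce=cv2.connectedComponentsWithStats(y.astype(np.uint8))
for i in range(1,n):
    if st[i,4]>25:
        vx,vy,_,_=cv2.fitLine(np.argwhere(l==i)[:,::-1].astype(np.float32),2,0,.01,.01).ravel();print('yellow',st[i],ce[i].round(1),vx,vy)
g=((h[...,1]<40)&(h[...,2]>120)).astype(np.uint8);n,l,st,ce=cv2.connectedComponentsWithStats(g)
for i in range(1,n):
    if st[i,4]>300: print('grey/white',st[i],ce[i].round(0))
q=cam('scene')
for t in ('pot3_mid','pot1_mid','pot2_mid','cork0_mid','block_grip'):
    for r in env.trace(t,q)[:3]: print(t,round(r['confidence'],2),np.round(r['bbox']),np.argwhere(r['mask']).mean(0)[::-1].round(1))
for yy in (180,123,65,8,-48,-96): print(yy,np.round(proj(q,T((0,yy,36))),1))
E
```

```text
(np.float64(281.0), np.float64(-603.1), array([ 628.7, -218. ,  179.8]), np.float64(1.673), 49.4667)
blob [ 286   49   72   79 4126] [320.83252545  91.28429472]
(np.float64(0.8006599378881988), [618.565, -108.373, 0.116])
(np.float64(0.7997673967823221), [618.037, -108.427, 0.092])
(np.float64(0.7996124031007752), [618.413, -108.295, 0.113])
home (np.float64(618.7160119067171), np.float64(-109.78129977474738), 0) tip (np.float64(350.8860412285171), np.float64(132.97559457026654)) pivot (np.float64(360.09918129751435), np.float64(166.083126490108))
grey/white [  0   0  18  28 392] [ 8. 12.]
grey/white [ 524    0   79   50 3141] [560.  21.]
grey/white [  0  25  17  53 750] [ 7. 51.]
grey/white [ 265   73   28   48 1241] [279.  96.]
grey/white [ 349   73   27   49 1281] [362.  97.]
grey/white [ 616  340   24   82 1000] [632. 387.]
grey/white [346 403  72  27 901] [385. 413.]
grey/white [ 481  435   59   45 1763] [507. 461.]
pot3_mid 0.65 [410. 188.  20.  22.] [419.2 198. ]
pot3_mid 0.25 [392. 199.  21.  26.] [405.  209.5]
pot1_mid 0.71 [391. 197.  20.  29.] [405.  209.6]
pot1_mid 0.4 [301. 181. 140. 111.] [357.4 253.3]
pot2_mid 0.8 [381. 205.  18.  29.] [390.5 218.2]
pot2_mid 0.15 [300. 196. 139.  98.] [358.9 252.5]
cork0_mid 0.59 [347. 225.  27.  35.] [359.5 241. ]
cork0_mid 0.25 [300. 184. 142. 111.] [359.8 251.4]
cork0_mid 0.16 [385. 270.  26.  33.] [397.8 285.4]
block_grip 0.74 [184. 265.  41.  38.] [203.5 284.7]
block_grip 0.69 [328. 239.  25.  37.] [341.8 253.7]
block_grip 0.6 [144. 304.  36.  43.] [163.3 323.8]
180 [418. 200.]
123 [403.5 210.2]
65 [388.2 220.8]
8 [372.9 231.6]
-48 [357.4 242.4]
-96 [343.9 252. ]
```

```bash
python3 - <<'E'
import cv2,numpy as np
im=cv2.imread('pics/w14.png');h=cv2.cvtColor(im,cv2.COLOR_BGR2HSV)
for v in range(120,176,3): print(v,' '.join('%d/%d/%d'%tuple(h[v,u]) for u in range(338,376,3)))
E
```

```text
120 108/168/179 108/168/181 108/168/182 108/181/156 28/15/244 23/17/234 25/13/235 30/10/197 30/5/155 38/7/156 30/7/153 30/9/149 16/33/145
123 108/169/178 108/170/181 108/169/181 108/170/181 108/178/178 108/177/179 108/174/136 14/149/99 18/118/169 18/119/167 19/121/166 19/118/166 15/146/143
126 108/171/148 108/169/152 108/171/152 108/168/153 108/167/154 108/171/161 111/133/86 13/158/123 13/162/129 14/162/129 13/161/128 13/163/128 19/107/86
129 14/173/199 14/175/208 13/177/212 13/173/204 13/174/207 12/163/128 13/157/125 13/156/119 14/159/128 13/160/126 13/157/125 13/159/130 19/115/100
132 13/166/193 13/169/198 13/168/204 13/167/197 14/162/124 22/247/211 12/155/122 13/157/120 13/162/129 13/153/128 13/160/126 13/161/128 18/112/100
135 13/168/188 13/169/199 14/168/205 13/161/144 21/226/152 22/255/213 10/141/114 13/159/119 13/157/130 13/161/127 13/160/126 13/164/129 19/113/115
138 13/164/191 14/169/204 14/169/175 13/160/134 15/160/105 22/255/212 19/198/167 12/162/129 13/162/129 13/159/127 13/162/126 13/161/130 19/119/114
141 13/169/192 13/160/142 14/161/139 13/160/134 12/156/126 22/255/219
[... 976 characters left out ...]
3/166/138 14/172/141 13/171/133 13/163/128 13/167/125 12/157/122 22/255/206 12/34/75 15/15/69 13/173/131 15/157/114 18/120/155
165 13/168/126 14/169/137 14/167/139 14/165/133 13/164/129 13/168/126 13/161/125 16/90/79 11/37/75 15/28/72 12/125/106 15/150/109 18/121/164
168 14/169/127 13/166/138 14/170/138 14/167/131 14/167/127 13/169/125 13/168/123 13/162/112 0/4/70 75/7/70 14/176/126 15/149/111 18/123/166
171 14/165/127 14/168/137 14/166/140 14/170/132 14/165/127 13/169/125 14/166/135 13/168/129 15/176/132 14/171/125 13/167/125 15/143/102 19/119/165
174 14/171/125 14/173/137 14/172/139 14/170/132 14/169/127 14/173/124 14/169/134 14/168/129 14/167/131 14/169/122 16/135/104 16/134/97 19/124/163
```

The yellow leaf runs from its pivot at (361,162) to its tip at (352,131). That is its rest position, just behind the block's rear edge at row 127. The row and block are in place, so I'll hand in.

```bash
python3 -c "
from h import *
print(env.close_job())"
```

```text
the job is handed in; nothing more can be done
None
```

I handed the job in: the row holds the brown, pink and grey pots plus two cork blocks, and the smallest blue end block is fully home with the yellow catch back behind it; the hand-in gave no verdict, the third cork was tipped over on the table in failed grasps and left there unused, and nothing showed any bystander being touched, though I did not re-measure them at the end.

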